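# Pack the film records and snap the transfer box shut

### The job

Pack every film and seal container that is on the table (carton, blue case, wooden box, tin, red-capped canister, whichever are there) upright on the floor of the grey storage box. Then lay the green lid on the box so that it sits flat on the rim, and after that flip each of its four yellow side clips down until it lies flat against the side of the box. Leave the other things on the table where they are.

Things in the scene. Friction and masses are not known exactly. Their poses are not given: they have to be found in the camera images.
- case: grey open-topped plastic storage box, fixed to the table. Outside 136 (its x) x 240 (its y) x 66 mm high, walls 6 mm, floor 4 mm, so inside 124 x 228 mm, 62 mm deep. Origin: centre of its underside, on the table; z up
- lid: loose green cap lid, 0.4 to 0.6 kg, right side up, 151 (its x) x 255 (its y) x 38 mm: a 4 mm thick skirt (inside 143 x 247 mm) hangs 10 mm down outside the box's walls, above it a seat that rests on the rim, then a hollow 20 mm high. Origin: centre of its underside; top at z = 38. Alike either way round. Seated, origin 56 mm above the table, x and y along the box's
- lid_grip (a point): middle of the top of the black upright grip rib on the lid, 74 mm above the lid's origin; the rib is 16 (lid x) x 100 (lid y) mm and stands 36 mm above the lid's top
- carton: brown cardboard film carton with a paper label, 60 (its x, the way to grip it in the box) x 42 (its y) x 72 mm high, standing, weighted at the foot; under 0.3 kg. Origin: centre of its underside; z up. May be absent
- cassette: blue plastic cassette case with a black band, 56 (its x, the way to grip it in the box) x 44 (its y) x 70 mm high, standing, weighted at the foot; under 0.3 kg. Origin: centre of its underside; z up. May be absent
- sealbox: dark wooden seal box with a brass band, 58 (its x, the way to grip it in the box) x 48 (its y) x 62 mm high, standing, weighted at the foot; under 0.3 kg. Origin: centre of its underside; z up. May be absent
- tin: round aluminium film tin, diameter 50 mm, 64 mm high, standing, weighted at the foot; under 0.3 kg. Origin: centre of its underside; z up. May be absent
- canister: round black canister with a red cap, diameter 46 mm, 72 mm high, standing, weighted at the foot; under 0.3 kg. Origin: centre of its underside; z up. May be absent
- clip_front (a joint): yellow clip hinged at the middle of the lid's -x edge (lid frame): 60 mm wide, 46 mm hinge to tip, 4 mm thick. Hinge line 34 mm above the lid's origin at lid x = -78 mm. Rad: 0 = straight out level, negative = raised (stop -0.8), 1.57 = hanging straight down beside the box, fully shut (stop). Stiff hinge: about 1 N at the tip, stays where left
- clip_back (a joint): yellow clip hinged at the middle of the lid's +x edge (lid frame): 60 mm wide, 46 mm hinge to tip, 4 mm thick. Hinge line 34 mm above the lid's origin at lid x = 78 mm. Rad: 0 = straight out level, negative = raised (stop -0.8), 1.57 = hanging straight down beside the box, fully shut (stop). Stiff hinge: about 1 N at the tip, stays where left
- clip_left (a joint): yellow clip hinged at the middle of the lid's +y edge (lid frame): 60 mm wide, 46 mm hinge to tip, 4 mm thick. Hinge line 34 mm above the lid's origin at lid y = 130 mm. Rad: 0 = straight out level, negative = raised (stop -0.8), 1.57 = hanging straight down beside the box, fully shut (stop). Stiff hinge: about 1 N at the tip, stays where left
- clip_right (a joint): yellow clip hinged at the middle of the lid's -y edge (lid frame): 60 mm wide, 46 mm hinge to tip, 4 mm thick. Hinge line 34 mm above the lid's origin at lid y = -130 mm. Rad: 0 = straight out level, negative = raised (stop -0.8), 1.57 = hanging straight down beside the box, fully shut (stop). Stiff hinge: about 1 N at the tip, stays where left
- weight: brass paperweight, 68 mm across, 56 mm high; bystander, to be left alone. Origin: on its underside
- brush: dusting brush, 180 mm long, lying flat; bystander, to be left alone
- stamp: wooden hand stamp, 44 mm across, 74 mm high; bystander, to be left alone. Origin: on its underside
- tape: roll of paper tape lying flat, 100 mm across, 25 mm high; bystander, to be left alone. Origin: on its underside
- magnifier: hand magnifier lying flat, 175 mm long, 10 mm high; bystander, to be left alone. Origin: on its underside
- pencup: blue cup, 72 mm across, 90 mm high; bystander, to be left alone. Origin: on its underside
- punch: grey desk hole punch, 120 x 70 x 75 mm; bystander, to be left alone. Origin: on its underside
Things that resemble listed ones, but are neither listed nor needed, are in the scene too. What is shaped like the carton but pink is not meant.

How it is judged:
On the way, in this order (a step that is already met when the one before it is completed fails the run):
1. all containers stand in the box, the lid not yet on (x of carton in the frame of case between -0.045 and 0.045 m and y of carton in the frame of case between -0.098 and 0.098 m and z of each of carton, cassette, sealbox, tin, canister in the frame of case below 0.014 m and angle between each of carton, cassette, sealbox, tin, canister's own z axis and vertical below 0.2 rad and x of cassette in the frame of case between -0.045 and 0.045 m and y of cassette in the frame of case between -0.098 and 0.098 m and x of sealbox in the frame of case between -0.045 and 0.045 m and y of sealbox in the frame of case between -0.098 and 0.098 m and x of tin in the frame of case between -0.045 and 0.045 m and y of tin in the frame of case between -0.098 and 0.098 m and x of canister in the frame of case between -0.045 and 0.045 m and y of canister in the frame of case between -0.098 and 0.098 m and horizontal distance between lid and case above 0.1 m), for 0.2 s.
2. the lid sits flat on the rim over the packed box, its clips still up (x of carton in the frame of case between -0.045 and 0.045 m and y of carton in the frame of case between -0.098 and 0.098 m and z of each of carton, cassette, sealbox, tin, canister in the frame of case below 0.014 m and angle between each of carton, cassette, sealbox, tin, canister's own z axis and vertical below 0.2 rad and x of cassette in the frame of case between -0.045 and 0.045 m and y of cassette in the frame of case between -0.098 and 0.098 m and x of sealbox in the frame of case between -0.045 and 0.045 m and y of sealbox in the frame of case between -0.098 and 0.098 m and x of tin in the frame of case between -0.045 and 0.045 m and y of tin in the frame of case between -0.098 and 0.098 m and x of canister in the frame of case between -0.045 and 0.045 m and y of canister in the frame of case between -0.098 and 0.098 m and z of lid in the frame of case between 0.052 and 0.0595 m and horizontal distance between lid and case below 0.009 m and angle between lid's own z axis and vertical below 0.035 rad and angle between the x axis of lid and the x axis of case, either way round below 0.12 rad and value of joint each of clip_front, clip_back, clip_left, clip_right below 0.7 rad), for 0.2 s.
3. all four clips are down with the lid on (x of carton in the frame of case between -0.045 and 0.045 m and y of carton in the frame of case between -0.098 and 0.098 m and z of each of carton, cassette, sealbox, tin, canister in the frame of case below 0.014 m and angle between each of carton, cassette, sealbox, tin, canister's own z axis and vertical below 0.2 rad and x of cassette in the frame of case between -0.045 and 0.045 m and y of cassette in the frame of case between -0.098 and 0.098 m and x of sealbox in the frame of case between -0.045 and 0.045 m and y of sealbox in the frame of case between -0.098 and 0.098 m and x of tin in the frame of case between -0.045 and 0.045 m and y of tin in the frame of case between -0.098 and 0.098 m and x of canister in the frame of case between -0.045 and 0.045 m and y of canister in the frame of case between -0.098 and 0.098 m and z of lid in the frame of case between 0.052 and 0.0595 m and horizontal distance between lid and case below 0.009 m and angle between lid's own z axis and vertical below 0.035 rad and angle between the x axis of lid and the x axis of case, either way round below 0.12 rad and value of joint each of clip_front, clip_back, clip_left, clip_right above 1.3 rad), for 0.2 s.
At the end, for the whole second after the job is handed in: Every container present stands upright (within 0.2 rad) on the box's floor (within 10 mm); the lid lies flat on the rim (within about 3 mm and 0.035 rad, 9 mm of centred); all four clips are turned down past 1.3 rad; everything is at rest (all of step 3 and linear speed of each of lid, carton, cassette, sealbox, tin, canister below 0.02 m/s); the robot touches nothing.
It fails at once if one of the other things on the table is moved by more than 50 mm (distance of any of weight, brush, stamp, tape, magnifier, pencup, punch from where it was at the start of the episode above 0.05 m).
Of carton, cassette, sealbox, tin, canister only 3 to 4 are there at a start; the rules pass over those that are not, and their reading is None.
At some moment in a run one of carton, cassette, sealbox, tin, canister may be knocked a few centimetres aside while the robot is not near it.
Once in a run the grip may slacken for a moment while it holds something.
It also fails if it takes over 210 s, if anything falls off the work surface, if the arm or the gripper's body presses on something with over 40 N, if the wrist force passes 120 N, or if a joint passes its speed limit or range.

### The arm

A 6-joint arm with a two-finger parallel gripper is mounted at the origin on the work surface. World frame = base frame: x ahead of the robot, y to its left, z up, the work surface at z = 0. Lengths are in m, angles in rad, forces in N, time in s.
With the tool pointing down it reaches from about 0.25 to 0.725 m from the base axis. Payload 4 kg.
Tool frame: the origin (TCP) lies on the centre line of the jaws, within the pads' length; the fingertips stand 14 mm ahead of it and the grasp point (between the pads) lies 5 mm behind it; z points along the fingers, x is the direction in which the jaws open and shut, and the axes are right-handed (so a half turn about z gives the same grasp; the last joint's range is limited). The gripper opens to 85 mm and grips with 20 to 120 N. Pads are 22 mm wide; open, the fingers measure 114 mm over their backs; the gripper's body (76 mm by 85 mm) begins 54 mm behind the grasp point. The pads swing forward as they close: fully open they stand 13 mm farther back than shut.
Start: joints at [1.286, 0.241, 0.005, 1.335, 0, 1.571], TCP at [0.14, 0.48, 0.245] pointing down, gripper open.
Joint ranges: [-2.72, 2.72], [-1.05, 1.87], [-1.09, 1.28], [-1.99, 2.15], [-1.42, 1.44], [-3.14, 3.14]. Speed limits (rad/s): [2.79, 2.79, 3.14, 3.14, 3.14, 3.14].

### API

Orientations are given as a unit quaternion [x, y, z, w].
In Python, from workcell import bot gives the robot as it stands.
- The arm moves only by the tool play_rows, never from a script. Its argument "motion" is a list of rows, each an object with "fingers": the closure, from -1 (fully open) to 1 (shut), so that 0 is half open; "translation": the shift along the tool's x, y, z in cm, a list of three; "roll": the turn about the tool's z in degrees. A call has 1 to 20 rows; each row is the pose to reach, as a shift and turn from the pose commanded when the call began, along the tool's axes at that moment; what a row does not reach only later rows make up. A row lasts 1/12 s, in which the tool goes at most 41.7 mm and 7.16 degrees, less where a joint would pass 70% of its speed; a pose out of reach is approached as far as the arm can. A call with a gripper value outside its range is refused whole. The fingers move at their own pace and stop on an object; the grip force is fixed at half the most. Time passes only in rows, so rows that repeat a pose let the fingers close. It gives the time, the measured TCP pose, the force and the opening at its end, in the units of the state.
- bot.get_obs(): the state, without advancing time (a new reading comes with each control period).
- bot.camera(name): name is "scene" or "top" or "wrist"; returns a dict with "pixels" (384x512x3 uint8, red, green, blue), "intrinsics" (3x3 intrinsics, pixels), "world_to_cam" (4x4, takes a point from world to camera coordinates). Camera axes: x right, y down, z forward; pixel columns grow to the right and rows downward; lengths in m; the calibration is good to about 2 mm. A picture is of the moment at which its call begins. There is no depth.
- bot.job_done(): hands the job in, once; it reports no verdict.
The state is a dict: "clock": time; "joint_pos": joint angles; "joint_vel": joint speeds; "tau": joint torques, N m; "eef_pos": TCP position; "tool_rot": TCP orientation; "ft_force": force on the tool from outside, world axes, zero at the start; "ft_torque": the same for the moment, N m; "grip_width": finger opening in m.
Only numpy, scipy, OpenCV 4.12 (cv2) and the standard library are available. Lean on these libraries where they do the work, as an engineer would, in place of code of your own. Each camera call takes 0.05 s, during which the arm holds its last target. There are 200 camera calls.

## Working session

There is one attempt and no reset: what is moved stays moved. The work goes in short steps, Python scripts to look and compute and a tool call to move; the robot and the scene stay as the last step left them, time stands still between calls to the robot, and variables do not carry over. Pictures are saved under pics/ and viewed, about 12 in all and at most 16, crops included, and the job is handed in when it is done.

Besides the shell and the picture viewer there is one more tool, called in YAML: its name, and indented under it one key for each argument. play_rows: Moves the arm, as the interface text tells. Its arguments: {"type":"object","properties":{"motion":{"type":"array","items":{"type":"object","properties":{"fingers":{"type":"number"},"translation":{"type":"array","items":{"type":"number"}},"roll":{"type":"number"}}}}},"required":["motion"]}

```bash
mkdir -p pics; cat > h.py <<'E'
import numpy as np, cv2
from workcell import bot
def snap(name, fn, crop=None, scale=1.5):
    c=bot.camera(name); im=c["pixels"][:,:,::-1].copy()
    np.savez('pics/'+fn+'.npz',K=c["intrinsics"],T=c["world_to_cam"],im=im)
    if crop: x0,y0,x1,y1=crop; im=im[y0:y1,x0:x1]
    cv2.imwrite('pics/'+fn+'.png',cv2.resize(im,None,fx=scale,fy=scale,interpolation=cv2.INTER_CUBIC))
    return c
def ray(fn,u,v,z):
    d=np.load('pics/'+fn+'.npz');K,T=d['K'],d['T'];R,t=T[:3,:3],T[:3,3]
    o=-R.T@t; r=R.T@np.linalg.inv(K)@np.array([u,v,1.]); return o+r*(z-o[2])/r[2]
def proj(fn,p):
    d=np.load('pics/'+fn+'.npz');K,T=d['K'],d['T'];q=K@(T[:3,:3]@np.array(p)+T[:3,3]);return q[:2]/q[2]
E
python3 - <<'E'
from h import *
o=bot.get_obs();print(o)
snap('top','t0');snap('scene','s0')
E
```

```text
{'clock': 0.0, 'joint_pos': array([1.28597818e+00, 2.41395414e-01, 3.71805024e-03, 1.33519823e+00,
       3.40399063e-05, 1.57080839e+00]), 'joint_vel': array([ 1.62851659e-03, -4.70205100e-05,  4.27888921e-04,  3.32040800e-04,
       -3.98223653e-04, -5.09631273e-05]), 'tau': array([-8.07361830e-04, -3.72317576e+01,  2.52407438e+01,  1.69851724e-02,
       -1.62762638e-05,  3.68623361e-06]), 'eef_pos': array([0.14031188, 0.47927809, 0.24441934]), 'tool_rot': array([ 8.00310299e-01,  5.99585143e-01, -8.42225271e-04,  6.09736478e-04]), 'ft_force': array([ 0.03915652,  0.6125212 , -0.22622206]), 'ft_torque': array([-0.04112272,  0.01962763,  0.06720273]), 'grip_width': 0.0853333048117164}
```

View pics/t0.png

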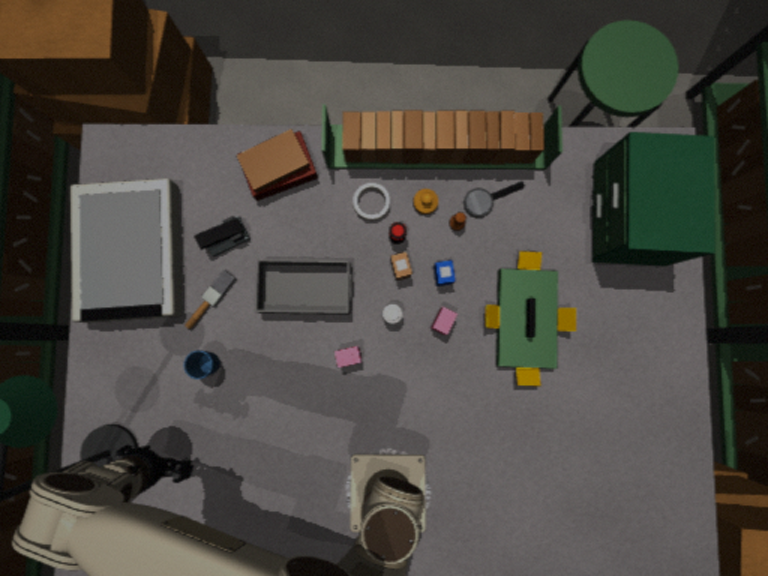

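View pics/s0.png

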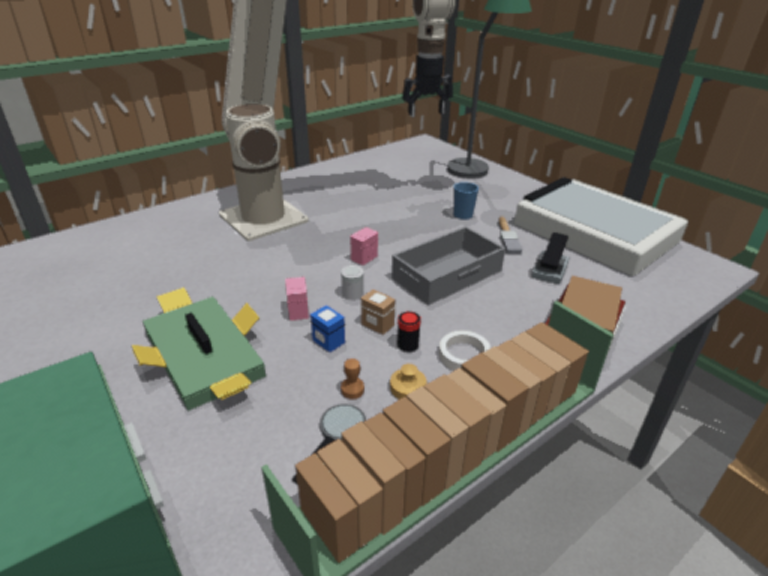

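The top view shows carton (402,265), blue case (445,272), tin (393,314), canister (398,232), box (305,287) and lid (530,318). There is no seal box, and the pink blocks are decoys. I'll enlarge the relevant area.

```bash
python3 - <<'E'
from h import *
im=np.load('pics/t0.npz')['im'][115:265,165:395]
cv2.imwrite('pics/t0c.png',cv2.resize(im,None,fx=3.4,fy=3.4,interpolation=cv2.INTER_CUBIC))
E
```

```text
(no output)
```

View pics/t0c.png

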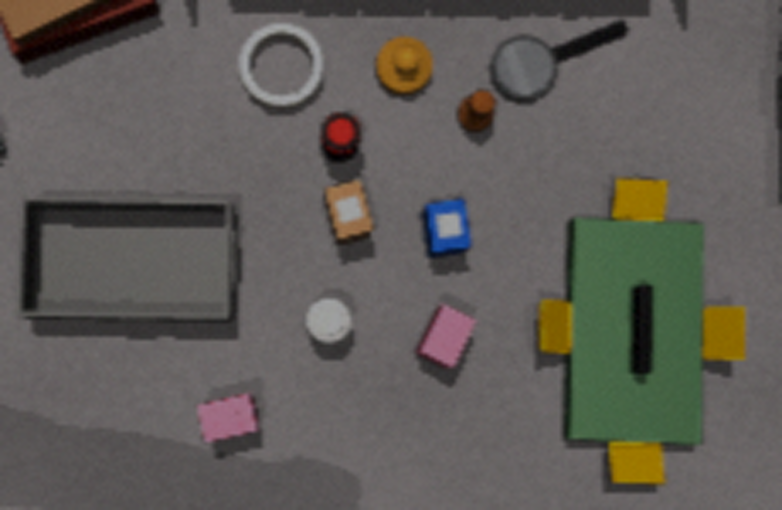

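```bash
python3 - <<'E'
from h import *
d=np.load('pics/t0.npz');T=d['T'];print('cam',-T[:3,:3].T@T[:3,3])
f=lambda x,y,z:np.round(ray('t0',(x+.5)/3.4-.5+165,(y+.5)/3.4-.5+115,z)*1000).astype(int)[:2]
for n,z,ps in [('box rim',.066,[(25,202),(238,194),(238,317),(25,318)]),
 ('carton top',.072,[(327,189),(360,180),(371,234),(337,241)]),
 ('cass top',.070,[(428,204),(464,198),(470,247),(434,255)]),
 ('tin top',.064,[(329,319)]),('can top',.072,[(341,132)]),
 ('lid top',.038,[(574,218),(703,222),(702,444),(568,438)]),('rib',.074,[(635,285),(652,285),(651,373),(633,373)]),
 ('weight',.05,[(405,60)]),('stamp',.074,[(483,100)]),('pinkA',.072,[(447,335)]),('pinkB',.072,[(227,417)])]:
    P=np.array([f(x,y,z) for x,y in ps]);print(n,P.tolist(),P.mean(0))
    if len(P)>1:
        e=np.roll(P,-1,0)-P; print('   len',np.linalg.norm(e,axis=1).round(),'ang',np.degrees(np.arctan2(e[:,1],e[:,0])).round(1))
E
```

```text
cam [0.38987873 0.01676896 1.43928   ]
box rim [[590, 335], [601, 94], [461, 93], [459, 332]] [527.75 213.5 ]
   len [241. 140. 239. 131.] ang [ -87.4 -179.6   90.5    1.3]
carton top [[606, -7], [616, -44], [555, -57], [547, -18]] [581.  -31.5]
   len [38. 62. 40. 60.] ang [ -74.9 -168.   101.6   10.6]
cass top [[590, -121], [597, -162], [541, -168], [532, -128]] [ 565.   -144.75]
   len [42. 56. 41. 58.] ang [ -80.3 -173.9  102.7    6.9]
tin top [[459, -10]] [459. -10.]
can top [[671, -23]] [671. -23.]
lid top [[579, -293], [575, -443], [320, -434], [327, -282]] [ 450.25 -363.  ]
   len [150. 255. 152. 252.] ang [-91.5 178.   87.4  -2.5]
rib [[498, -352], [498, -372], [400, -368], [400, -348]] [ 449. -360.]
   len [20. 98. 20. 98.] ang [-90.  177.7  90.   -2.3]
weight [[761, -97]] [761. -97.]
stamp [[709, -184]] [ 709. -184.]
pinkA [[442, -141]] [ 442. -141.]
pinkB [[350, 103]] [350. 103.]
```

```bash
cat >> h.py <<'E'
def state():
    o=bot.get_obs();q=o['tool_rot'];x,y,z,w=q
    yaw=np.degrees(np.arctan2(2*(x*y+z*w),1-2*(y*y+z*z)))
    return o,yaw
def plan(*wps):
    """waypoints (x,y,z,yaw) mm/deg -> tool shift cm, roll deg from here"""
    o,yaw=state();p=o['eef_pos']*1000
    print('t %.1f p %s yaw %.1f w %.1f f %s j6 %.2f'%(o['clock'],p.round(1),yaw,o['grip_width']*1000,o['ft_force'].round(1),o['joint_pos'][5]))
    a=np.radians(yaw);ex=np.array([np.cos(a),np.sin(a)]);ey=np.array([np.sin(a),-np.cos(a)])
    for wp in wps:
        d=np.array(wp[:3])-p; r=(yaw-wp[3]+180)%360-180
        print('  ->',wp,'T',[round(float(v)/10,2) for v in (ex@d[:2],ey@d[:2],-d[2])],'roll %.1f'%r, 'rows',int(np.ceil(max(np.linalg.norm(d)/41.7,abs(r)/7.16))))
E
python3 -c "
from h import *
plan((540,-60,330,0))"
```

```text
t 0.1 p [140.3 479.3 244.5] yaw 73.7 w 85.4 f [-0.3 -0.4 -0.3] j6 1.57
  -> (540, -60, 330, 0) T [-40.53, 53.51, -8.55] roll 73.7 rows 17
```

play_rows:
  motion:
    - {"fingers": -1,"translation": [-40.5,53.5,-8.5],"roll": 73.7}
    - {"fingers": -1,"translation": [-40.5,53.5,-8.5],"roll": 73.7}
    - {"fingers": -1,"translation": [-40.5,53.5,-8.5],"roll": 73.7}
    - {"fingers": -1,"translation": [-40.5,53.5,-8.5],"roll": 73.7}
    - {"fingers": -1,"translation": [-40.5,53.5,-8.5],"roll": 73.7}
    - {"fingers": -1,"translation": [-40.5,53.5,-8.5],"roll": 73.7}
    - {"fingers": -1,"translation": [-40.5,53.5,-8.5],"roll": 73.7}
    - {"fingers": -1,"translation": [-40.5,53.5,-8.5],"roll": 73.7}
    - {"fingers": -1,"translation": [-40.5,53.5,-8.5],"roll": 73.7}
    - {"fingers": -1,"translation": [-40.5,53.5,-8.5],"roll": 73.7}
    - {"fingers": -1,"translation": [-40.5,53.5,-8.5],"roll": 73.7}
    - {"fingers": -1,"translation": [-40.5,53.5,-8.5],"roll": 73.7}
    - {"fingers": -1,"translation": [-40.5,53.5,-8.5],"roll": 73.7}
    - {"fingers": -1,"translation": [-40.5,53.5,-8.5],"roll": 73.7}
    - {"fingers": -1,"translation": [-40.5,53.5,-8.5],"roll": 73.7}
    - {"fingers": -1,"translation": [-40.5,53.5,-8.5],"roll": 73.7}
    - {"fingers": -1,"translation": [-40.5,53.5,-8.5],"roll": 73.7}
    - {"fingers": -1,"translation": [-40.5,53.5,-8.5],"roll": 73.7}
    - {"fingers": -1,"translation": [-40.5,53.5,-8.5],"roll": 73.7}

```text
clock: 1.68
eef_pos: [0.5397, -0.0592, 0.3293]
tool_rot: [1.0, -0.001, -0.001, -0.0]
ft_force: [-0.2, 0.6, -0.6]
grip_width: 0.0856
```

```bash
python3 -c "
from h import *
snap('wrist','w0')
plan()"
```

```text
t 1.7 p [539.3 -58.4 329.7] yaw -0.0 w 85.1 f [0.  0.5 0.1] j6 1.46
```

View pics/w0.png

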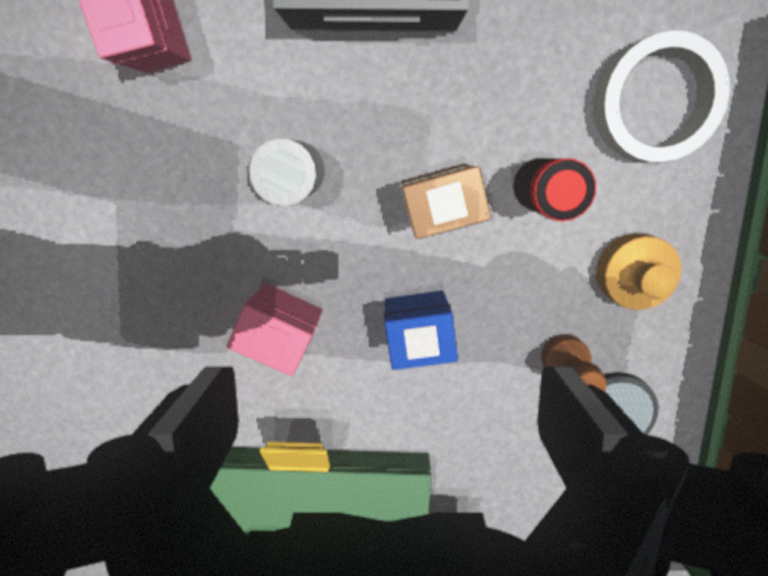

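```bash
python3 - <<'E'
from h import *
f=lambda x,y,z:np.round(ray('w0',(x+.5)/1.5-.5,(y+.5)/1.5-.5,z)*1000,1)[:2]
for n,z,ps in [
 ('carton top',.072,[(403,187),(475,166),(491,219),(418,238)]),
 ('cass top',.070,[(385,311),(450,303),(457,361),(393,369)]),
 ('tin top',.064,[(283,172)]),('can top',.072,[(566,190)])]:
    P=np.array([f(x,y,z) for x,y in ps]);print(n,P.mean(0))
    if len(P)>1:
        e=np.roll(P,-1,0)-P; print('   len',np.linalg.norm(e,axis=1).round(),'ang',np.degrees(np.arctan2(e[:,1],e[:,0])).round(1))
plan((580,-30,150,13),(580,-30,52,13))
E
```

```text
carton top [585.475 -30.175]
   len [55. 42. 57. 40.] ang [  15.9  -70.5 -165.3  107. ]
cass top [ 568.175 -138.35 ]
   len [52. 51. 53. 51.] ang [   7.3  -81.6 -172.4   97.3]
tin top [461.5  -7.6]
can top [674.7 -20.7]
t 1.7 p [539.3 -58.4 329.7] yaw -0.0 w 85.1 f [0.  0.5 0.1] j6 1.46
  -> (580, -30, 150, 13) T [4.07, -2.85, 17.97] roll -13.0 rows 5
  -> (580, -30, 52, 13) T [4.07, -2.85, 27.77] roll -13.0 rows 7
```

The wrist view gives carton (583,-31) at yaw 14°, cassette (567,-141) at 7°, tin (461,-8) and canister (674,-21). I'll pick the carton first.

play_rows:
  motion:
    - {"fingers": -0.75,"translation": [4.4,-2.75,18],"roll": -14}
    - {"fingers": -0.75,"translation": [4.4,-2.75,18],"roll": -14}
    - {"fingers": -0.75,"translation": [4.4,-2.75,18],"roll": -14}
    - {"fingers": -0.75,"translation": [4.4,-2.75,18],"roll": -14}
    - {"fingers": -0.75,"translation": [4.4,-2.75,18],"roll": -14}
    - {"fingers": -0.75,"translation": [4.4,-2.75,22],"roll": -14}
    - {"fingers": -0.75,"translation": [4.4,-2.75,25.5],"roll": -14}
    - {"fingers": -0.75,"translation": [4.4,-2.75,28.4],"roll": -14}
    - {"fingers": -0.75,"translation": [4.4,-2.75,28.4],"roll": -14}
    - {"fingers": 0.2,"translation": [4.4,-2.75,28.4],"roll": -14}
    - {"fingers": 0.5,"translation": [4.4,-2.75,28.4],"roll": -14}
    - {"fingers": 0.5,"translation": [4.4,-2.75,28.4],"roll": -14}
    - {"fingers": 0.5,"translation": [4.4,-2.75,28.4],"roll": -14}
    - {"fingers": 0.5,"translation": [4.4,-2.75,28.4],"roll": -14}
    - {"fingers": 0.5,"translation": [4.4,-2.75,28.4],"roll": -14}

```text
clock: 2.98
eef_pos: [0.5848, -0.0317, 0.0475]
tool_rot: [0.993, 0.122, 0.001, 0.0]
ft_force: [-0.2, -0.3, -2.0]
grip_width: 0.0596
```

```bash
python3 -c "
from h import *
plan((583,-31,220,14),(527,110,250,1))"
```

```text
t 3.0 p [584.8 -31.7  47.5] yaw 14.0 w 59.6 f [-0.2 -0.3 -2. ] j6 1.27
  -> (583, -31, 220, 14) T [-0.16, -0.12, -17.25] roll -0.0 rows 5
  -> (527, 110, 250, 1) T [-2.19, -15.15, -20.25] roll 13.0 rows 7
```

Gripped at 59.6 mm. Lift and carry to where the wrist camera sees the box.

play_rows:
  motion:
    - {"fingers": 0.5,"translation": [-0.2,-0.1,-3],"roll": 0}
    - {"fingers": 0.5,"translation": [-0.2,-0.1,-7],"roll": 0}
    - {"fingers": 0.5,"translation": [-0.2,-0.1,-11],"roll": 0}
    - {"fingers": 0.5,"translation": [-0.2,-0.1,-15],"roll": 0}
    - {"fingers": 0.5,"translation": [-1,-4,-18],"roll": 6}
    - {"fingers": 0.5,"translation": [-1.6,-8,-20],"roll": 13}
    - {"fingers": 0.5,"translation": [-2.2,-12,-20.2],"roll": 13}
    - {"fingers": 0.5,"translation": [-2.2,-15,-20.2],"roll": 13}
    - {"fingers": 0.5,"translation": [-2.2,-15,-20.2],"roll": 13}
    - {"fingers": 0.5,"translation": [-2.2,-15,-20.2],"roll": 13}

```text
clock: 3.82
eef_pos: [0.526, 0.1105, 0.2492]
tool_rot: [1.0, 0.011, 0.001, -0.0]
ft_force: [0.0, -0.2, -2.5]
grip_width: 0.0593
```

```bash
python3 -c "
from h import *
snap('wrist','w1')
plan()"
```

```text
t 3.9 p [526.3 109.2 248.7] yaw 1.1 w 59.3 f [-0.6  0.2 -1.1] j6 1.76
```

View pics/w1.png

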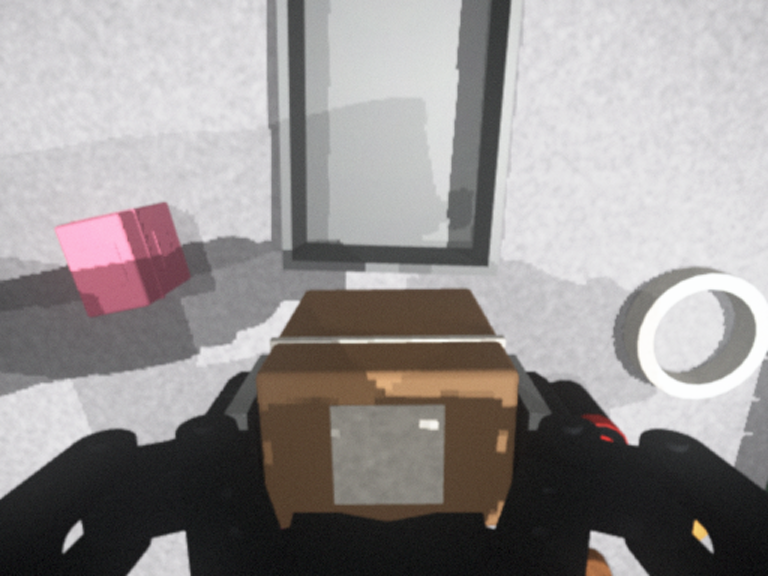

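```bash
python3 - <<'E'
from h import *
f=lambda x,y,z:np.round(ray('w1',(x+.5)/1.5-.5,(y+.5)/1.5-.5,z)*1000,1)[:2]
for p in [(284,268),(489,265),(274,2),(520,2),(278,2),(288,2),(512,2),(292,245),(492,245),(500,245)]: print(p,f(*p,.066))
im=np.load('pics/w1.npz')['im']
im=cv2.resize(im[0:185,165:355],None,fx=4,fy=4,interpolation=cv2.INTER_CUBIC)
# overlay of hypothesised rim
def c(x,y,z,cx=527,cy=213,yaw=1):
    a=np.radians(yaw);w=np.array([cx+x*np.cos(a)-y*np.sin(a),cy+x*np.sin(a)+y*np.cos(a),z])/1000
    return proj('w1',w)
for X,Y in ((68,120),(62,114)):
  q=np.array([[ (u[0]-165+.5)*4-.5,(u[1]+.5)*4-.5] for u in (c(-X,Y,66),c(-X,-Y,66),c(X,-Y,66),c(X,Y,66))])
  cv2.polylines(im,[q.round().astype(int)],False,(0,0,255),1)
cv2.imwrite('pics/w1c.png',im)
E
```

```text
(284, 268) [462.6 104.8]
(489, 265) [591.8 109.4]
(274, 2) [462.  255.5]
(520, 2) [597.9 258.5]
(278, 2) [464.2 255.5]
(288, 2) [469.7 255.6]
(512, 2) [593.5 258.4]
(292, 245) [468.1 119.6]
(492, 245) [592.8 122.2]
(500, 245) [597.8 122.4]
```

View pics/w1c.png

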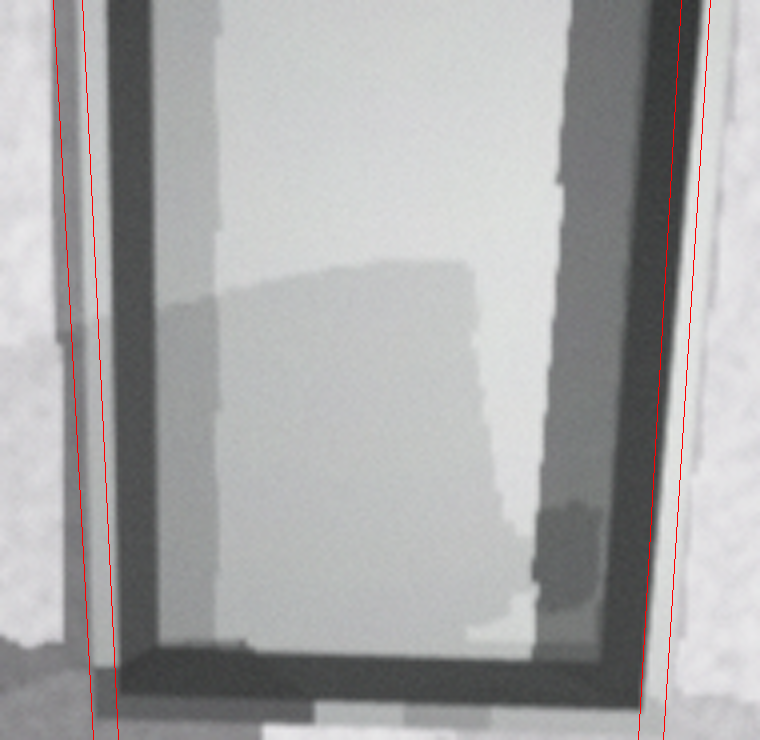

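```bash
python3 - <<'E'
from h import *
g=lambda x,y:ray('w1',(x+.5)/4-.5+165,(y+.5)/4-.5,.066)[:2]*1000
a,b,c,d=g(120,693),g(640,708),g(108,1),g(700,1);print(a,b,c,d,np.linalg.norm(b-a))
for v in (b-a,c-a,d-b):print(np.degrees(np.arctan2(v[1],v[0])))
y=-0.5;R=lambda y,p:np.array([[np.cos(np.radians(y)),-np.sin(np.radians(y))],[np.sin(np.radians(y)),np.cos(np.radians(y))]])@p
ctr=(a+b)/2+R(y,[0,114]);print('ctr',ctr)
for n,s in (('can',82),('cass',28),('carton',-24),('tin',-79)):
  print(n,ctr+R(y,[0,s]))
t=ctr+R(y,[0,-24]);plan((*t,170,y),(*t,53,y))
E
```

```text
[467.90144705 110.3683499 ] [590.70792791 109.30039471] [469.60701456 256.60483645] [592.10454851 259.29016465] 122.81112437959631
-0.4982455511405762
89.33178516671543
89.46650925929859
ctr [530.29951253 223.83003153]
can [531.01508844 305.82690922]
cass [530.54385552 251.82896538]
carton [530.09007567 199.83094538]
tin [529.61011622 144.83303961]
t 3.9 p [526.3 109.2 248.7] yaw 1.1 w 59.3 f [-0.6  0.2 -1.1] j6 1.76
  -> (np.float64(530.0900756737678), np.float64(199.8309453782782), 170, -0.5) T [0.55, -9.06, 7.87] roll 1.6 rows 3
  -> (np.float64(530.0900756737678), np.float64(199.8309453782782), 53, -0.5) T [0.55, -9.06, 19.57] roll 1.6 rows 6
```

```bash
python3 - <<'E'
from h import *
def ov(fn,crop,s):
    x0,y0,x1,y1=crop
    im=cv2.resize(np.load('pics/%s.npz'%fn)['im'][y0:y1,x0:x1],None,fx=s,fy=s,interpolation=cv2.INTER_CUBIC)
    for cy,col in ((214,(0,0,255)),(223,(0,255,0))):
        for z in (66,):
            q=[]
            for X,Y in ((-68,-120),(68,-120),(68,120),(-68,120)):
                a=np.radians(-.5);u=proj(fn,np.array([529+X*np.cos(a)-Y*np.sin(a),cy+X*np.sin(a)+Y*np.cos(a),z])/1000)
                q.append([(u[0]-x0+.5)*s-.5,(u[1]-y0+.5)*s-.5])
            cv2.polylines(im,[np.round(q).astype(int)],True,col,1)
    return im
a=ov('t0',(165,165,245,219),5);b=ov('s0',(250,145,345,205),5)
W=max(a.shape[1],b.shape[1]);p=lambda i:cv2.copyMakeBorder(i,0,0,0,W-i.shape[1],cv2.BORDER_CONSTANT)
cv2.imwrite('pics/cmp.png',np.vstack([p(a),p(b)]))
E
```

```text
(no output)
```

View pics/cmp.png

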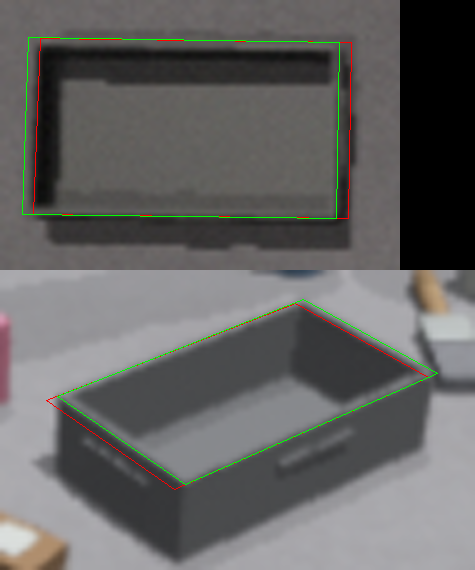

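The red and green outlines bracket the true rim, so I take the box centre as (529.5, 219) with yaw -0.5°. That is enough for the slots, and I'll refine it before fitting the lid.

```bash
cat >> h.py <<'E'
CX,CY,CYAW=529.5,219,-0.5
def slot(s,x=0):
    a=np.radians(CYAW);return CX+x*np.cos(a)-s*np.sin(a),CY+x*np.sin(a)+s*np.cos(a)
E
python3 -c "
from h import *
x,y=slot(-24)
plan((x,y,170,-.5),(x,y,53,-.5))"
```

```text
t 3.9 p [526.3 109.2 248.7] yaw 1.1 w 59.3 f [-0.6  0.2 -1.1] j6 1.76
  -> (np.float64(529.290563148039), np.float64(195.0009138464599), 170, -0.5) T [0.46, -8.58, 7.87] roll 1.6 rows 3
  -> (np.float64(529.290563148039), np.float64(195.0009138464599), 53, -0.5) T [0.46, -8.58, 19.57] roll 1.6 rows 6
```

play_rows:
  motion:
    - {"fingers": 0.5,"translation": [0.45,-4,3],"roll": 1.6}
    - {"fingers": 0.5,"translation": [0.45,-8,5],"roll": 1.6}
    - {"fingers": 0.5,"translation": [0.45,-8.6,7.5],"roll": 1.6}
    - {"fingers": 0.5,"translation": [0.45,-8.6,10],"roll": 1.6}
    - {"fingers": 0.5,"translation": [0.45,-8.6,13.5],"roll": 1.6}
    - {"fingers": 0.5,"translation": [0.45,-8.6,16.5],"roll": 1.6}
    - {"fingers": 0.5,"translation": [0.45,-8.6,18.5],"roll": 1.6}
    - {"fingers": 0.5,"translation": [0.45,-8.6,19.5],"roll": 1.6}
    - {"fingers": 0.5,"translation": [0.45,-8.6,19.6],"roll": 1.6}
    - {"fingers": 0.5,"translation": [0.45,-8.6,19.6],"roll": 1.6}
    - {"fingers": -0.65,"translation": [0.45,-8.6,19.6],"roll": 1.6}
    - {"fingers": -0.65,"translation": [0.45,-8.6,19.6],"roll": 1.6}
    - {"fingers": -0.65,"translation": [0.45,-8.6,19.6],"roll": 1.6}
    - {"fingers": -0.65,"translation": [0.45,-8.6,15.6],"roll": 1.6}
    - {"fingers": -0.65,"translation": [0.45,-8.6,11.6],"roll": 1.6}
    - {"fingers": -0.65,"translation": [0.45,-8.6,7.6],"roll": 1.6}
    - {"fingers": -0.65,"translation": [0.45,-8.6,5],"roll": 1.6}

```text
clock: 5.28
eef_pos: [0.5311, 0.1951, 0.2032]
tool_rot: [1.0, -0.005, 0.003, -0.001]
ft_force: [1.7, -0.2, 0.3]
grip_width: 0.0707
```

```bash
python3 -c "
from h import *
plan((568,-140,200,7),(568,-140,45,7))
snap('top','t1',(165,115,395,265),3.4)
d=np.abs(np.load('pics/t1.npz')['im'].astype(int)-np.load('pics/t0.npz')['im']).max(2)
for n,p in dict(cass=(567,-140,70),tin=(460,-9,64),can=(673,-22,72)).items():
  u=proj('t0',np.array(p)/1000).astype(int);print(n,u,(d[u[1]-12:u[1]+12,u[0]-12:u[0]+12]>60).sum())
"
```

```text
t 5.3 p [531.1 195.1 203.2] yaw -0.6 w 70.7 f [ 1.7 -0.2  0.3] j6 1.93
  -> (568, -140, 200, 7) T [4.05, 33.47, 0.32] roll -7.6 rows 9
  -> (568, -140, 45, 7) T [4.05, 33.47, 15.82] roll -7.6 rows 9
cass [295 180] 0
tin [261 208] 0
can [264 153] 0
```

play_rows:
  motion:
    - {"fingers": -0.75,"translation": [4.0,33.5,0.3],"roll": -7.6}
    - {"fingers": -0.75,"translation": [4.0,33.5,0.3],"roll": -7.6}
    - {"fingers": -0.75,"translation": [4.0,33.5,0.3],"roll": -7.6}
    - {"fingers": -0.75,"translation": [4.0,33.5,0.3],"roll": -7.6}
    - {"fingers": -0.75,"translation": [4.0,33.5,0.3],"roll": -7.6}
    - {"fingers": -0.75,"translation": [4.0,33.5,0.3],"roll": -7.6}
    - {"fingers": -0.75,"translation": [4.0,33.5,0.3],"roll": -7.6}
    - {"fingers": -0.75,"translation": [4.0,33.5,0.3],"roll": -7.6}
    - {"fingers": -0.75,"translation": [4.0,33.5,0.3],"roll": -7.6}
    - {"fingers": -0.75,"translation": [4.0,33.5,4],"roll": -7.6}
    - {"fingers": -0.75,"translation": [4.0,33.5,8],"roll": -7.6}
    - {"fingers": -0.75,"translation": [4.0,33.5,12],"roll": -7.6}
    - {"fingers": -0.75,"translation": [4.0,33.5,15.5],"roll": -7.6}
    - {"fingers": -0.75,"translation": [4.0,33.5,15.7],"roll": -7.6}
    - {"fingers": 0.5,"translation": [4.0,33.5,15.7],"roll": -7.6}
    - {"fingers": 0.5,"translation": [4.0,33.5,15.7],"roll": -7.6}
    - {"fingers": 0.5,"translation": [4.0,33.5,15.7],"roll": -7.6}
    - {"fingers": 0.5,"translation": [4.0,33.5,15.7],"roll": -7.6}
    - {"fingers": 0.5,"translation": [4.0,33.5,15.7],"roll": -7.6}
    - {"fingers": 0.5,"translation": [4.0,33.5,15.7],"roll": -7.6}

```text
clock: 7.0
eef_pos: [0.5669, -0.1409, 0.0428]
tool_rot: [0.998, 0.061, 0.001, 0.0]
ft_force: [-0.2, -0.5, -0.9]
grip_width: 0.0554
```

```bash
python3 -c "
from h import *
x,y=slot(28)
plan((568,-140,200,7),(x,y,200,-.5),(x,y,56,-.5),(x,y,51,-.5))"
```

```text
t 7.0 p [ 566.9 -140.9   42.8] yaw 7.0 w 55.4 f [-0.2 -0.5 -0.9] j6 1.21
  -> (568, -140, 200, 7) T [0.12, -0.08, -15.72] roll -0.0 rows 4
  -> (np.float64(529.7443429939544), np.float64(246.99893384579678), 200, -0.5) T [1.03, -38.96, -15.72] roll 7.5 rows 11
  -> (np.float64(529.7443429939544), np.float64(246.99893384579678), 56, -0.5) T [1.03, -38.96, -1.32] roll 7.5 rows 10
  -> (np.float64(529.7443429939544), np.float64(246.99893384579678), 51, -0.5) T [1.03, -38.96, -0.82] roll 7.5 rows 10
```

play_rows:
  motion:
    - {"fingers": 0.5,"translation": [0,0,-4],"roll": 0}
    - {"fingers": 0.5,"translation": [0,0,-8],"roll": 0}
    - {"fingers": 0.5,"translation": [0,0,-12],"roll": 0}
    - {"fingers": 0.5,"translation": [0,-1,-15.7],"roll": 0}
    - {"fingers": 0.5,"translation": [1.0,-39,-15.7],"roll": 7.5}
    - {"fingers": 0.5,"translation": [1.0,-39,-15.7],"roll": 7.5}
    - {"fingers": 0.5,"translation": [1.0,-39,-15.7],"roll": 7.5}
    - {"fingers": 0.5,"translation": [1.0,-39,-15.7],"roll": 7.5}
    - {"fingers": 0.5,"translation": [1.0,-39,-15.7],"roll": 7.5}
    - {"fingers": 0.5,"translation": [1.0,-39,-15.7],"roll": 7.5}
    - {"fingers": 0.5,"translation": [1.0,-39,-15.7],"roll": 7.5}
    - {"fingers": 0.5,"translation": [1.0,-39,-15.7],"roll": 7.5}
    - {"fingers": 0.5,"translation": [1.0,-39,-15.7],"roll": 7.5}
    - {"fingers": 0.5,"translation": [1.0,-39,-15.7],"roll": 7.5}
    - {"fingers": 0.5,"translation": [1.0,-39,-15.7],"roll": 7.5}
    - {"fingers": 0.5,"translation": [1.0,-39,-15.7],"roll": 7.5}

```text
clock: 8.33
eef_pos: [0.5282, 0.2475, 0.1984]
tool_rot: [1.0, -0.004, 0.0, 0.0]
ft_force: [-0.4, -0.3, -1.3]
grip_width: 0.0556
```

```bash
python3 -c "
from h import *
x,y=slot(28)
snap('wrist','w2',(0,120,512,384),1.5)
plan((x,y,48,-.5))"
```

```text
t 8.4 p [528.4 246.6 198.4] yaw -0.5 w 55.7 f [ 0.  -0.2 -0.8] j6 2.02
  -> (np.float64(529.7443429939544), np.float64(246.99893384579678), 48, -0.5) T [0.13, -0.04, 15.04] roll -0.0 rows 4
```

View pics/w2.png

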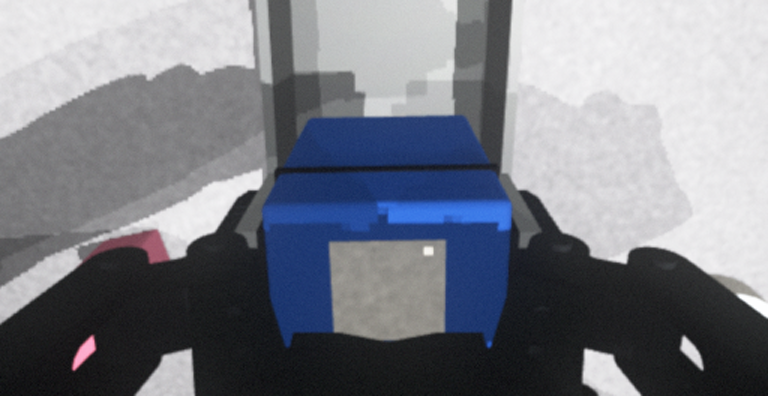

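The case is held upright and sits between the walls. Lowering it now.

play_rows:
  motion:
    - {"fingers": 0.5,"translation": [0.1,0,4],"roll": 0}
    - {"fingers": 0.5,"translation": [0.1,0,8],"roll": 0}
    - {"fingers": 0.5,"translation": [0.1,0,11],"roll": 0}
    - {"fingers": 0.5,"translation": [0.1,0,13.5],"roll": 0}
    - {"fingers": 0.5,"translation": [0.1,0,14.8],"roll": 0}
    - {"fingers": 0.5,"translation": [0.1,0,15.1],"roll": 0}
    - {"fingers": 0.5,"translation": [0.1,0,15.1],"roll": 0}
    - {"fingers": -0.6,"translation": [0.1,0,15.1],"roll": 0}
    - {"fingers": -0.6,"translation": [0.1,0,15.1],"roll": 0}
    - {"fingers": -0.6,"translation": [0.1,0,15.1],"roll": 0}
    - {"fingers": -0.6,"translation": [0.1,0,11],"roll": 0}
    - {"fingers": -0.6,"translation": [0.1,0,7],"roll": 0}
    - {"fingers": -0.6,"translation": [0.1,0,3],"roll": 0}
    - {"fingers": -0.6,"translation": [0.1,0,-1],"roll": 0}

```text
clock: 9.55
eef_pos: [0.5294, 0.2472, 0.2106]
tool_rot: [1.0, -0.005, 0.0, -0.0]
ft_force: [0.1, 0.1, 0.2]
grip_width: 0.0683
```

```bash
python3 -c "
from h import *
plan((461,-8,200,0),(461,-8,42,0))
snap('top','t2',(165,115,395,265),3.4)
d=np.abs(np.load('pics/t2.npz')['im'].astype(int)-np.load('pics/t0.npz')['im']).max(2)
for n,p in dict(carton0=(583,-31,72),tin=(460,-9,64),can=(673,-22,72)).items():
  u=proj('t0',np.array(p)/1000).astype(int);print(n,u,(d[u[1]-12:u[1]+12,u[0]-12:u[0]+12]>60).sum())
"
```

```text
t 9.6 p [529.4 247.2 210.6] yaw -0.5 w 68.3 f [0.1 0.1 0.2] j6 2.02
  -> (461, -8, 200, 0) T [-6.6, 25.58, 1.06] roll -0.5 rows 7
  -> (461, -8, 42, 0) T [-6.6, 25.58, 16.86] roll -0.5 rows 8
carton0 [267 176] 33
tin [261 208] 0
can [264 153] 0
```

Next is the tin, which has not moved: approach, descend, close.

play_rows:
  motion:
    - {"fingers": -0.75,"translation": [-6.6,25.6,1],"roll": -0.5}
    - {"fingers": -0.75,"translation": [-6.6,25.6,1],"roll": -0.5}
    - {"fingers": -0.75,"translation": [-6.6,25.6,1],"roll": -0.5}
    - {"fingers": -0.75,"translation": [-6.6,25.6,1],"roll": -0.5}
    - {"fingers": -0.75,"translation": [-6.6,25.6,1],"roll": -0.5}
    - {"fingers": -0.75,"translation": [-6.6,25.6,1],"roll": -0.5}
    - {"fingers": -0.75,"translation": [-6.6,25.6,1],"roll": -0.5}
    - {"fingers": -0.75,"translation": [-6.6,25.6,1],"roll": -0.5}
    - {"fingers": -0.75,"translation": [-6.6,25.6,5],"roll": -0.5}
    - {"fingers": -0.75,"translation": [-6.6,25.6,9],"roll": -0.5}
    - {"fingers": -0.75,"translation": [-6.6,25.6,13],"roll": -0.5}
    - {"fingers": -0.75,"translation": [-6.6,25.6,16.5],"roll": -0.5}
    - {"fingers": -0.75,"translation": [-6.6,25.6,16.9],"roll": -0.5}
    - {"fingers": 0.5,"translation": [-6.6,25.6,16.9],"roll": -0.5}
    - {"fingers": 0.6,"translation": [-6.6,25.6,16.9],"roll": -0.5}
    - {"fingers": 0.6,"translation": [-6.6,25.6,16.9],"roll": -0.5}
    - {"fingers": 0.6,"translation": [-6.6,25.6,16.9],"roll": -0.5}
    - {"fingers": 0.6,"translation": [-6.6,25.6,16.9],"roll": -0.5}
    - {"fingers": 0.6,"translation": [-6.6,25.6,16.9],"roll": -0.5}
    - {"fingers": 0.6,"translation": [-6.6,25.6,16.9],"roll": -0.5}

```text
clock: 11.27
eef_pos: [0.463, -0.0078, 0.0412]
tool_rot: [1.0, -0.0, 0.002, -0.0]
ft_force: [-0.6, 0.9, 6.7]
grip_width: 0.0482
```

```bash
python3 -c "
from h import *
x,y=slot(-79)
plan((461,-8,200,0),(x,y,200,-.5),(x,y,47,-.5))"
```

```text
t 11.3 p [463.   -7.8  41.2] yaw -0.0 w 48.2 f [-0.6  0.9  6.7] j6 1.55
  -> (461, -8, 200, 0) T [-0.2, 0.02, -15.88] roll -0.0 rows 4
  -> (np.float64(528.8106036956285), np.float64(140.00300807793047), 200, -0.5) T [6.57, -14.78, -15.88] roll 0.5 rows 6
  -> (np.float64(528.8106036956285), np.float64(140.00300807793047), 47, -0.5) T [6.57, -14.78, -0.58] roll 0.5 rows 4
```

play_rows:
  motion:
    - {"fingers": 0.6,"translation": [0,0,-3],"roll": 0}
    - {"fingers": 0.6,"translation": [0,0,-7],"roll": 0}
    - {"fingers": 0.6,"translation": [0,0,-11],"roll": 0}
    - {"fingers": 0.6,"translation": [0,0,-14.5],"roll": 0}
    - {"fingers": 0.6,"translation": [0,0,-15.9],"roll": 0}
    - {"fingers": 0.6,"translation": [0,0,-15.9],"roll": 0}
    - {"fingers": 0.6,"translation": [0,0,-15.9],"roll": 0}

```text
clock: 11.85
eef_pos: [0.4614, -0.0079, 0.1988]
tool_rot: [1.0, -0.0, 0.001, 0.0]
ft_force: [-0.7, -0.4, -2.2]
grip_width: 0.0485
```

```bash
python3 -c "
from h import *
snap('wrist','w3')
a=cv2.imread('pics/w3.png')[150:]
snap('scene','s3');b=np.load('pics/s3.npz')['im'][30:240,130:400]
b=cv2.resize(b,None,fx=2,fy=2)
W=768;b=cv2.copyMakeBorder(b,0,0,0,W-b.shape[1],cv2.BORDER_CONSTANT)
cv2.imwrite('pics/m3.png',cv2.resize(np.vstack([a,b]),None,fx=.7,fy=.7))
plan()"
```

```text
t 11.9 p [459.8  -7.9 196.6] yaw -0.0 w 48.6 f [ 0.5  0.4 -1.5] j6 1.55
```

View pics/m3.png

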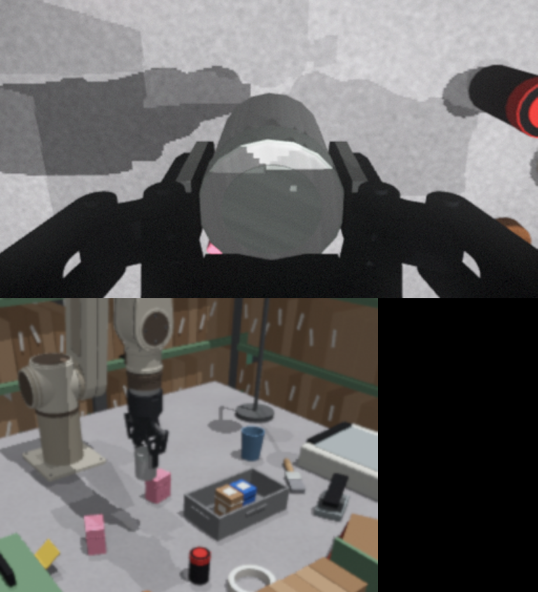

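The tin hangs upright, and the carton and case stand in the box. Placing the tin.

```bash
python3 -c "
from h import *
x,y=slot(-79)
plan((x,y,196,-.5),(x,y,46,-.5))"
```

```text
t 11.9 p [459.8  -7.9 196.6] yaw -0.0 w 48.6 f [ 0.5  0.4 -1.5] j6 1.55
  -> (np.float64(528.8106036956285), np.float64(140.00300807793047), 196, -0.5) T [6.9, -14.79, 0.06] roll 0.5 rows 4
  -> (np.float64(528.8106036956285), np.float64(140.00300807793047), 46, -0.5) T [6.9, -14.79, 15.06] roll 0.5 rows 6
```

play_rows:
  motion:
    - {"fingers": 0.6,"translation": [6.9,-14.8,0],"roll": 0.5}
    - {"fingers": 0.6,"translation": [6.9,-14.8,0],"roll": 0.5}
    - {"fingers": 0.6,"translation": [6.9,-14.8,0],"roll": 0.5}
    - {"fingers": 0.6,"translation": [6.9,-14.8,0],"roll": 0.5}
    - {"fingers": 0.6,"translation": [6.9,-14.8,0],"roll": 0.5}
    - {"fingers": 0.6,"translation": [6.9,-14.8,3],"roll": 0.5}
    - {"fingers": 0.6,"translation": [6.9,-14.8,7],"roll": 0.5}
    - {"fingers": 0.6,"translation": [6.9,-14.8,10.5],"roll": 0.5}
    - {"fingers": 0.6,"translation": [6.9,-14.8,13.5],"roll": 0.5}
    - {"fingers": 0.6,"translation": [6.9,-14.8,14.8],"roll": 0.5}
    - {"fingers": 0.6,"translation": [6.9,-14.8,15.1],"roll": 0.5}
    - {"fingers": 0.6,"translation": [6.9,-14.8,15.1],"roll": 0.5}
    - {"fingers": -0.6,"translation": [6.9,-14.8,15.1],"roll": 0.5}
    - {"fingers": -0.6,"translation": [6.9,-14.8,15.1],"roll": 0.5}
    - {"fingers": -0.6,"translation": [6.9,-14.8,15.1],"roll": 0.5}
    - {"fingers": -0.6,"translation": [6.9,-14.8,15.1],"roll": 0.5}
    - {"fingers": -0.6,"translation": [6.9,-14.8,11],"roll": 0.5}
    - {"fingers": -0.6,"translation": [6.9,-14.8,7],"roll": 0.5}
    - {"fingers": -0.6,"translation": [6.9,-14.8,3],"roll": 0.5}
    - {"fingers": -0.6,"translation": [6.9,-14.8,-1],"roll": 0.5}

```text
clock: 13.62
eef_pos: [0.5299, 0.14, 0.21]
tool_rot: [1.0, -0.005, -0.0, 0.0]
ft_force: [1.2, 0.3, 0.5]
grip_width: 0.068
```

```bash
python3 -c "
from h import *
snap('top','t3',(165,115,395,265),3.4)
plan((673,-22,200,0),(673,-22,45,0))
d=np.abs(np.load('pics/t3.npz')['im'].astype(int)-np.load('pics/t0.npz')['im']).max(2)
u=proj('t0',(.673,-.022,.072)).astype(int);print((d[u[1]-10:u[1]+10,u[0]-10:u[0]+10]>60).sum())
"
```

```text
t 13.7 p [534.2 141.1 219.4] yaw -0.5 w 68.0 f [2.7 1.5 6. ] j6 1.84
  -> (673, -22, 200, 0) T [14.03, 16.19, 1.94] roll -0.5 rows 6
  -> (673, -22, 45, 0) T [14.03, 16.19, 17.44] roll -0.5 rows 7
0
```

play_rows:
  motion:
    - {"fingers": -0.75,"translation": [14.2,16.2,1],"roll": -0.5}
    - {"fingers": -0.75,"translation": [14.2,16.2,1],"roll": -0.5}
    - {"fingers": -0.75,"translation": [14.2,16.2,1],"roll": -0.5}
    - {"fingers": -0.75,"translation": [14.2,16.2,1],"roll": -0.5}
    - {"fingers": -0.75,"translation": [14.2,16.2,1],"roll": -0.5}
    - {"fingers": -0.75,"translation": [14.2,16.2,1],"roll": -0.5}
    - {"fingers": -0.75,"translation": [14.2,16.2,1],"roll": -0.5}
    - {"fingers": -0.75,"translation": [14.2,16.2,1],"roll": -0.5}
    - {"fingers": -0.75,"translation": [14.2,16.2,1],"roll": -0.5}

```text
clock: 14.42
eef_pos: [0.67, -0.022, 0.1983]
tool_rot: [1.0, 0.0, -0.0, -0.0]
ft_force: [1.7, 1.1, 0.0]
grip_width: 0.0746
```

```bash
python3 -c "
from h import *
snap('wrist','w4')
plan((673,-22,45,0))"
```

```text
t 14.5 p [670.  -21.6 198.7] yaw 0.1 w 74.7 f [0.2 0.1 0.7] j6 1.54
  -> (673, -22, 45, 0) T [0.3, 0.04, 15.37] roll 0.1 rows 4
```

View pics/w4.png

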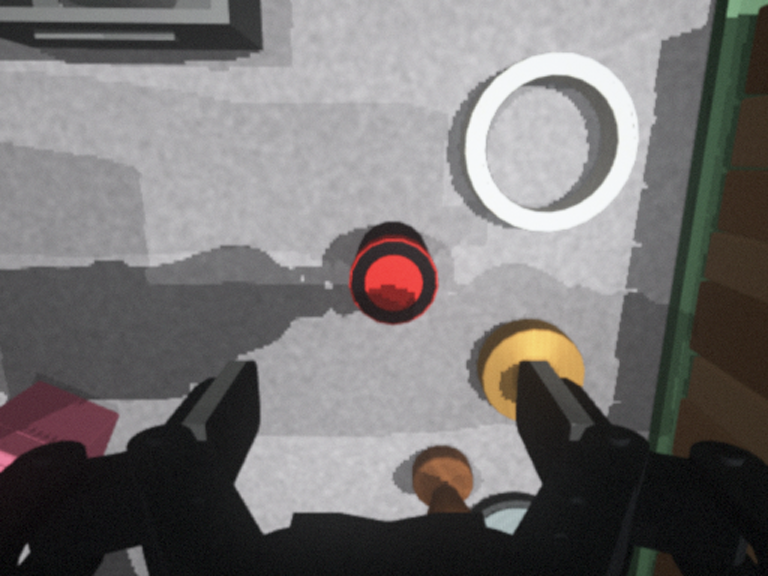

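```bash
python3 - <<'E'
from h import *
f=lambda x,y,z:np.round(ray('w4',(x+.5)/1.5-.5,(y+.5)/1.5-.5,z)*1000,1)
print('can',f(394,281,.072));print('base',f(262,47,0),f(5,43,0),'rim',f(231,24,.066),f(5,13,.066))
d=np.load('pics/w4.npz');T=d['T'];print(-T[:3,:3].T@T[:3,3], T[:3,:3].round(3))
E
```

```text
can [674.8 -20.   72. ]
base [597.  104.4   0. ] [445.4 106.4   0. ] rim [598.2 102.4  66. ] [493.6 106.9  66. ]
[0.67128766 0.04580749 0.32622468] [[ 1.     0.001  0.   ]
 [ 0.001 -0.964  0.264]
 [ 0.    -0.264 -0.964]]
```

play_rows:
  motion:
    - {"fingers": -0.75,"translation": [0.45,0,4],"roll": 0}
    - {"fingers": -0.75,"translation": [0.45,0,8],"roll": 0}
    - {"fingers": -0.75,"translation": [0.45,0,12],"roll": 0}
    - {"fingers": -0.75,"translation": [0.45,0,15],"roll": 0}
    - {"fingers": -0.75,"translation": [0.45,0,15.4],"roll": 0}
    - {"fingers": 0.6,"translation": [0.45,0,15.4],"roll": 0}
    - {"fingers": 0.6,"translation": [0.45,0,15.4],"roll": 0}
    - {"fingers": 0.6,"translation": [0.45,0,15.4],"roll": 0}
    - {"fingers": 0.6,"translation": [0.45,0,15.4],"roll": 0}
    - {"fingers": 0.6,"translation": [0.45,0,15.4],"roll": 0}
    - {"fingers": 0.6,"translation": [0.45,0,15.4],"roll": 0}
    - {"fingers": 0.6,"translation": [0.45,0,15.4],"roll": 0}
    - {"fingers": 0.6,"translation": [0.45,0,12],"roll": 0}
    - {"fingers": 0.6,"translation": [0.45,0,8],"roll": 0}
    - {"fingers": 0.6,"translation": [0.45,0,4],"roll": 0}
    - {"fingers": 0.6,"translation": [0.45,0,0],"roll": 0}
    - {"fingers": 0.6,"translation": [0.45,0,0],"roll": 0}
    - {"fingers": 0.6,"translation": [0.45,0,0],"roll": 0}

```text
clock: 15.97
eef_pos: [0.6776, -0.0234, 0.2036]
tool_rot: [1.0, -0.0, 0.005, 0.0]
ft_force: [0.3, -0.3, -2.1]
grip_width: 0.0447
```

```bash
python3 -c "
from h import *
plan((530,303,198,-.5))"
```

```text
t 16.0 p [677.6 -23.4 203.6] yaw -0.0 w 44.7 f [ 0.3 -0.3 -2.1] j6 1.54
  -> (530, 303, 198, -0.5) T [-14.78, -32.63, 0.56] roll 0.5 rows 9
```

play_rows:
  motion:
    - {"fingers": 0.6,"translation": [-14.5,-32.5,0],"roll": 0.5}
    - {"fingers": 0.6,"translation": [-14.5,-32.5,0],"roll": 0.5}
    - {"fingers": 0.6,"translation": [-14.5,-32.5,0],"roll": 0.5}
    - {"fingers": 0.6,"translation": [-14.5,-32.5,0],"roll": 0.5}
    - {"fingers": 0.6,"translation": [-14.5,-32.5,0],"roll": 0.5}
    - {"fingers": 0.6,"translation": [-14.5,-32.5,0],"roll": 0.5}
    - {"fingers": 0.6,"translation": [-14.5,-32.5,0],"roll": 0.5}
    - {"fingers": 0.6,"translation": [-14.5,-32.5,0],"roll": 0.5}
    - {"fingers": 0.6,"translation": [-14.5,-32.5,0],"roll": 0.5}
    - {"fingers": 0.6,"translation": [-14.5,-32.5,0],"roll": 0.5}
    - {"fingers": 0.6,"translation": [-14.5,-32.5,0],"roll": 0.5}
    - {"fingers": 0.6,"translation": [-14.5,-32.5,0],"roll": 0.5}
    - {"fingers": 0.6,"translation": [-14.5,-32.5,0],"roll": 0.5}
    - {"fingers": 0.6,"translation": [-14.5,-32.5,0],"roll": 0.5}

```text
clock: 17.13
eef_pos: [0.5309, 0.3004, 0.1979]
tool_rot: [1.0, -0.006, -0.0, 0.0]
ft_force: [0.7, 0.7, -0.2]
grip_width: 0.0447
```

```bash
python3 -c "
from h import *
plan((530,303,50,-.5))"
```

```text
t 17.1 p [530.9 300.4 197.9] yaw -0.6 w 44.7 f [ 0.7  0.7 -0.2] j6 2.10
  -> (530, 303, 50, -0.5) T [-0.09, -0.26, 14.79] roll -0.1 rows 4
```

play_rows:
  motion:
    - {"fingers": 0.6,"translation": [0,-0.25,4],"roll": 0}
    - {"fingers": 0.6,"translation": [0,-0.25,8],"roll": 0}
    - {"fingers": 0.6,"translation": [0,-0.25,11],"roll": 0}
    - {"fingers": 0.6,"translation": [0,-0.25,13.5],"roll": 0}
    - {"fingers": 0.6,"translation": [0,-0.25,14.6],"roll": 0}
    - {"fingers": 0.6,"translation": [0,-0.25,14.9],"roll": 0}
    - {"fingers": 0.6,"translation": [0,-0.25,14.9],"roll": 0}
    - {"fingers": -0.6,"translation": [0,-0.25,14.9],"roll": 0}
    - {"fingers": -0.6,"translation": [0,-0.25,14.9],"roll": 0}
    - {"fingers": -0.6,"translation": [0,-0.25,14.9],"roll": 0}
    - {"fingers": -0.6,"translation": [0,-0.25,14.9],"roll": 0}
    - {"fingers": -0.6,"translation": [0,-0.25,11],"roll": 0}
    - {"fingers": -0.6,"translation": [0,-0.25,7],"roll": 0}
    - {"fingers": -0.6,"translation": [0,-0.25,3],"roll": 0}
    - {"fingers": -0.6,"translation": [0,5,-3],"roll": 0}
    - {"fingers": -0.6,"translation": [0,9,-10],"roll": 0}
    - {"fingers": -0.6,"translation": [0,12,-14],"roll": 0}
    - {"fingers": -0.6,"translation": [0,12,-14],"roll": 0}
    - {"fingers": -0.6,"translation": [0,12,-14],"roll": 0}
    - {"fingers": -0.6,"translation": [0,12,-14],"roll": 0}

```text
clock: 18.8
eef_pos: [0.5316, 0.179, 0.3466]
tool_rot: [1.0, -0.007, 0.006, -0.001]
ft_force: [0.9, 0.3, 1.0]
grip_width: 0.0681
```

```bash
python3 -c "
from h import *
snap('wrist','w5')
plan((450,-362,250,-92))"
```

```text
t 18.9 p [531.3 180.3 343.6] yaw -0.7 w 68.1 f [ 0.2  0.6 -0.5] j6 1.91
  -> (450, -362, 250, -92) T [-7.44, 54.33, 9.36] roll 91.3 rows 14
```

View pics/w5.png

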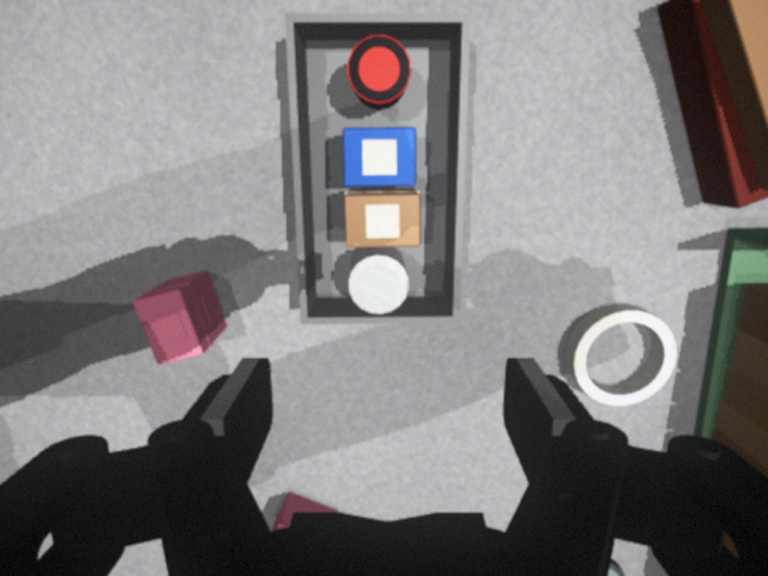

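All four containers stand upright in a row, and the whole rim is visible. I'll fit the box pose from the rim's inner corners: (294,23), (462,23), (454,315), (307,316).

```bash
python3 - <<'E'
from h import *
from scipy.optimize import least_squares
inn=np.array([(294,23),(462,23),(454,315),(307,316)]);mod=np.array([(-62,114),(62,114),(62,-114),(-62,-114)])
def R(y):return np.array([[np.cos(y),-np.sin(y)],[np.sin(y),np.cos(y)]])
P=np.array([ray('w5',(x+.5)/1.5-.5,(y+.5)/1.5-.5,.066)[:2]*1000 for x,y in inn]);print(P.round(1))
r=least_squares(lambda p:((R(p[2])@mod.T).T+p[:2]-P).ravel(),[529,220,0]);print(r.x[:2],np.degrees(r.x[2]),r.fun.round(1))
for n,(x,y),z in (('can',(379,68),.076),('cass',(380,157),.074),('carton',(382,220),.076),('tin',(379,284),.068)):
  print(n,R(-r.x[2])@(ray('w5',(x+.5)/1.5-.5,(y+.5)/1.5-.5,z)[:2]*1000-r.x[:2]))
E
```

```text
[[470.5 337.7]
 [593.7 336.4]
 [592.6 110.8]
 [467.6 112.1]]
[531.0859229  224.23929865] -0.5335008711414186 [-0.4  1.1  0.5  1.3 -0.6 -1.1  0.5 -1.3]
can [ 0.31564854 80.75170365]
cass [ 0.54409995 17.76548715]
carton [  1.73955484 -30.304347  ]
tin [ -1.10540383 -84.56385098]
```

Box fit: (531, 224) with yaw -0.5°, residuals about 1 mm. Gripping the canister gives a wrist bias of about +1 mm in x, so I take x as about 530. Next, look at the lid from the same standpoint.

play_rows:
  motion:
    - {"fingers": -0.6,"translation": [-12,54.4,0],"roll": 91.3}
    - {"fingers": -0.6,"translation": [-12,54.4,0],"roll": 91.3}
    - {"fingers": -0.6,"translation": [-12,54.4,0],"roll": 91.3}
    - {"fingers": -0.6,"translation": [-12,54.4,0],"roll": 91.3}
    - {"fingers": -0.6,"translation": [-12,54.4,0],"roll": 91.3}
    - {"fingers": -0.6,"translation": [-12,54.4,0],"roll": 91.3}
    - {"fingers": -0.6,"translation": [-12,54.4,0],"roll": 91.3}
    - {"fingers": -0.6,"translation": [-12,54.4,0],"roll": 91.3}
    - {"fingers": -0.6,"translation": [-12,54.4,0],"roll": 91.3}
    - {"fingers": -0.6,"translation": [-12,54.4,0],"roll": 91.3}
    - {"fingers": -0.6,"translation": [-12,54.4,0],"roll": 91.3}
    - {"fingers": -0.6,"translation": [-12,54.4,0],"roll": 91.3}
    - {"fingers": -0.6,"translation": [-12,54.4,0],"roll": 91.3}
    - {"fingers": -0.6,"translation": [-12,54.4,0],"roll": 91.3}
    - {"fingers": -0.6,"translation": [-12,54.4,0],"roll": 91.3}
    - {"fingers": -0.6,"translation": [-12,54.4,0],"roll": 91.3}
    - {"fingers": -0.6,"translation": [-12,54.4,0],"roll": 91.3}
    - {"fingers": -0.6,"translation": [-12,54.4,0],"roll": 91.3}
    - {"fingers": -0.6,"translation": [-12,54.4,0],"roll": 91.3}
    - {"fingers": -0.6,"translation": [-12,54.4,0],"roll": 91.3}

```text
clock: 20.52
eef_pos: [0.4049, -0.3599, 0.3386]
tool_rot: [-0.697, 0.718, -0.0, 0.0]
ft_force: [0.4, 0.1, 0.2]
grip_width: 0.0688
```

```bash
python3 -c "
from h import *
snap('wrist','w6')
plan((450,-362,250,-92))"
```

```text
t 20.6 p [ 404.9 -360.   338.6] yaw -91.7 w 68.3 f [ 0.1  0.7 -0.3] j6 2.44
  -> (450, -362, 250, -92) T [0.06, -4.52, 8.86] roll 0.3 rows 3
```

View pics/w6.png

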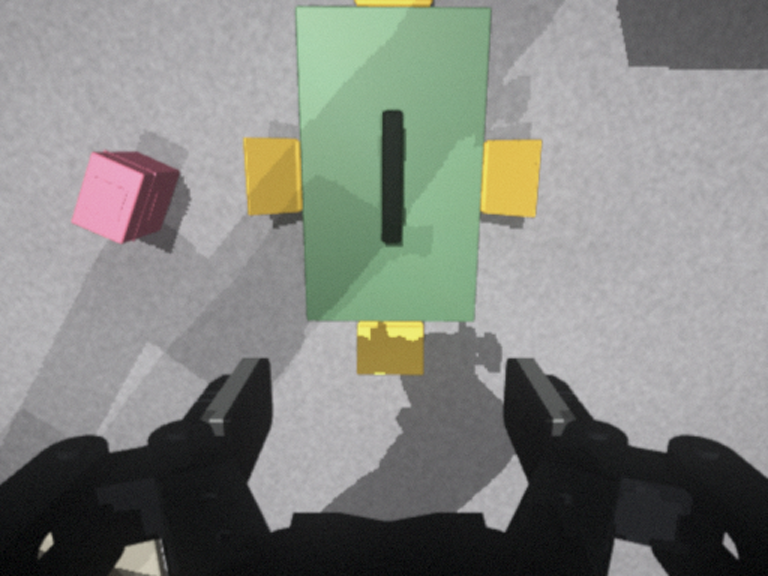

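```bash
python3 - <<'E'
from h import *
from scipy.optimize import least_squares
inn=np.array([(297,7),(491,9),(475,320),(307,320)])
def R(y):return np.array([[np.cos(y),-np.sin(y)],[np.sin(y),np.cos(y)]])
# image right = tool x ; up = -tool y ; model in lid frame with lid y = up in image, at yaw ~ -91.7
mod=np.array([(-75.5,127.5),(75.5,127.5),(75.5,-127.5),(-75.5,-127.5)])
P=np.array([ray('w6',(x+.5)/1.5-.5,(y+.5)/1.5-.5,.038)[:2]*1000 for x,y in inn])
r=least_squares(lambda p:((R(p[2])@mod.T).T+p[:2]-P).ravel(),[450,-361,-1.6]);print(r.x[:2],np.degrees(r.x[2]),r.fun.round(1))
for z,ps in ((.074,[(382,110),(404,110),(401,244),(381,244)]),):
  Q=np.array([ray('w6',(x+.5)/1.5-.5,(y+.5)/1.5-.5,z)[:2]*1000 for x,y in ps]);print(Q.round(1),Q.mean(0))
E
```

```text
[ 451.94321149 -364.27102732] -92.08300933682162 [ 1.7  1.5  2.  -1.4 -2.4 -0.3 -1.3  0.3]
[[ 501.6 -357.7]
 [ 501.1 -373.8]
 [ 401.6 -369.4]
 [ 402.  -353.7]] [ 451.58759168 -363.64008208]
```

play_rows:
  motion:
    - {"fingers": -0.4,"translation": [0.2,-4.7,4],"roll": 0.4}
    - {"fingers": -0.4,"translation": [0.2,-4.7,8],"roll": 0.4}
    - {"fingers": -0.4,"translation": [0.2,-4.7,12],"roll": 0.4}
    - {"fingers": -0.4,"translation": [0.2,-4.7,16],"roll": 0.4}
    - {"fingers": -0.4,"translation": [0.2,-4.7,20],"roll": 0.4}
    - {"fingers": -0.4,"translation": [0.2,-4.7,23],"roll": 0.4}
    - {"fingers": -0.4,"translation": [0.2,-4.7,25.5],"roll": 0.4}
    - {"fingers": -0.4,"translation": [0.2,-4.7,27],"roll": 0.4}
    - {"fingers": -0.4,"translation": [0.2,-4.7,27.8],"roll": 0.4}
    - {"fingers": -0.4,"translation": [0.2,-4.7,27.8],"roll": 0.4}
    - {"fingers": 0.5,"translation": [0.2,-4.7,27.8],"roll": 0.4}
    - {"fingers": 1,"translation": [0.2,-4.7,27.8],"roll": 0.4}
    - {"fingers": 1,"translation": [0.2,-4.7,27.8],"roll": 0.4}
    - {"fingers": 1,"translation": [0.2,-4.7,27.8],"roll": 0.4}
    - {"fingers": 1,"translation": [0.2,-4.7,27.8],"roll": 0.4}
    - {"fingers": 1,"translation": [0.2,-4.7,27.8],"roll": 0.4}
    - {"fingers": 1,"translation": [0.2,-4.7,27.8],"roll": 0.4}
    - {"fingers": 1,"translation": [0.2,-4.7,27.8],"roll": 0.4}
    - {"fingers": 1,"translation": [0.2,-4.7,27.8],"roll": 0.4}
    - {"fingers": 1,"translation": [0.2,-4.7,27.8],"roll": 0.4}

```text
clock: 22.23
eef_pos: [0.4524, -0.365, 0.0622]
tool_rot: [-0.693, 0.721, -0.002, 0.001]
ft_force: [-0.4, 1.1, 6.0]
grip_width: 0.0149
```

```bash
python3 -c "
from h import *
plan((530,224,260,-.5))
snap('top','t4')
d=np.abs(np.load('pics/t4.npz')['im'].astype(int)-np.load('pics/t3.npz')['im']).max(2)
print([(n,(d[y0:y1,x0:x1]>50).sum()) for n,(x0,y0,x1,y1) in dict(carton_cass_tin=(200,168,240,210)).items()])"
```

```text
t 22.2 p [ 452.4 -365.    62.2] yaw -92.2 w 14.9 f [-0.4  1.1  6. ] j6 2.50
  -> (530, 224, 260, -0.5) T [-59.16, -5.48, -19.78] roll -91.7 rows 16
[('carton_cass_tin', np.int64(838))]
```

play_rows:
  motion:
    - {"fingers": 1,"translation": [0,0,-1],"roll": 0}
    - {"fingers": 1,"translation": [0,0,-3],"roll": 0}
    - {"fingers": 1,"translation": [0,0,-6],"roll": 0}
    - {"fingers": 1,"translation": [0,0,-9],"roll": 0}
    - {"fingers": 1,"translation": [0,0,-12],"roll": 0}
    - {"fingers": 1,"translation": [-2,0,-14.5],"roll": 0}
    - {"fingers": 1,"translation": [-4,0,-16],"roll": -4}
    - {"fingers": 1,"translation": [-7,0,-16],"roll": -9}
    - {"fingers": 1,"translation": [-10,-1,-16],"roll": -14}
    - {"fingers": 1,"translation": [-14,-1,-16],"roll": -20}
    - {"fingers": 1,"translation": [-18,-2,-16],"roll": -26}
    - {"fingers": 1,"translation": [-22,-2,-16],"roll": -32}
    - {"fingers": 1,"translation": [-26,-2,-16],"roll": -38}
    - {"fingers": 1,"translation": [-29,-3,-16],"roll": -44}
    - {"fingers": 1,"translation": [-32,-3,-16],"roll": -50}
    - {"fingers": 1,"translation": [-34,-3,-16],"roll": -54}
    - {"fingers": 1,"translation": [-35,-3,-16],"roll": -56}
    - {"fingers": 1,"translation": [-35,-3,-16],"roll": -56}
    - {"fingers": 1,"translation": [-35,-3,-16],"roll": -56}

```text
clock: 23.87
eef_pos: [0.4942, -0.016, 0.22]
tool_rot: [0.95, -0.311, -0.0, 0.001]
ft_force: [0.1, -0.4, -5.9]
grip_width: 0.0147
```

```bash
python3 -c "
from h import *
plan((530,160,250,-.5),(530,224.8,222,-.5))"
```

```text
t 23.9 p [494.2 -16.  220. ] yaw -36.2 w 14.7 f [ 0.1 -0.4 -5.9] j6 2.17
  -> (530, 160, 250, -0.5) T [-7.52, -16.32, -3.0] roll -35.7 rows 5
  -> (530, 224.8, 222, -0.5) T [-11.35, -21.54, -0.2] roll -35.7 rows 6
```

play_rows:
  motion:
    - {"fingers": 1,"translation": [-1.5,-3,0],"roll": -4}
    - {"fingers": 1,"translation": [-4,-7,0],"roll": -9}
    - {"fingers": 1,"translation": [-6,-11,0],"roll": -15}
    - {"fingers": 1,"translation": [-8,-15,0],"roll": -21}
    - {"fingers": 1,"translation": [-10,-18.5,0],"roll": -27}
    - {"fingers": 1,"translation": [-11,-20.5,0],"roll": -32}
    - {"fingers": 1,"translation": [-11.3,-21.4,0],"roll": -35.7}
    - {"fingers": 1,"translation": [-11.35,-21.5,0],"roll": -35.7}
    - {"fingers": 1,"translation": [-11.35,-21.5,0],"roll": -35.7}
    - {"fingers": 1,"translation": [-11.35,-21.5,0],"roll": -35.7}
    - {"fingers": 1,"translation": [-11.35,-21.5,0],"roll": -35.7}
    - {"fingers": 1,"translation": [-11.35,-21.5,0],"roll": -35.7}

```text
clock: 24.87
eef_pos: [0.5304, 0.2229, 0.2204]
tool_rot: [1.0, -0.006, -0.0, 0.0]
ft_force: [-0.0, 0.5, -4.6]
grip_width: 0.0152
```

```bash
python3 -c "
from h import *
plan((530,224.8,140,-.5),(530,224.8,118,-.5))
snap('wrist','w7')
a=cv2.resize(cv2.imread('pics/w7.png'),None,fx=.8,fy=.8)
snap('scene','s7');b=np.load('pics/s7.npz')['im'][100:240,200:400]
b=cv2.resize(b,(a.shape[1]//1,int(140*a.shape[1]/200)))
b=cv2.resize(b,None,fx=.6,fy=.6);b=cv2.copyMakeBorder(b,0,0,0,a.shape[1]-b.shape[1],cv2.BORDER_CONSTANT)
o=np.vstack([a,b]);cv2.imwrite('pics/m7.png',cv2.resize(o,None,fx=600/o.shape[0],fy=600/o.shape[0]))"
```

```text
t 24.9 p [530.4 222.9 220.4] yaw -0.7 w 15.2 f [-0.   0.5 -4.6] j6 1.98
  -> (530, 224.8, 140, -0.5) T [-0.04, -0.19, 8.04] roll -0.2 rows 2
  -> (530, 224.8, 118, -0.5) T [-0.04, -0.19, 10.24] roll -0.2 rows 3
```

View pics/m7.png

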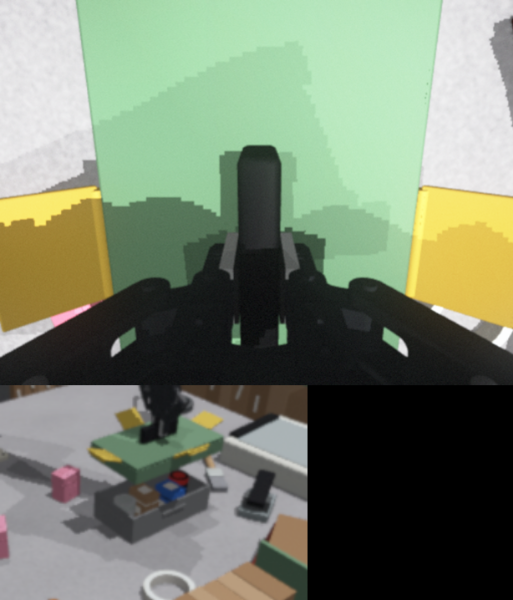

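The lid hangs level and aligned over the box, with the containers still upright. Lowering to just above the rim.

play_rows:
  motion:
    - {"fingers": 1,"translation": [0,-0.2,3],"roll": -0.2}
    - {"fingers": 1,"translation": [0,-0.2,6],"roll": -0.2}
    - {"fingers": 1,"translation": [0,-0.2,7.8],"roll": -0.2}
    - {"fingers": 1,"translation": [0,-0.2,8.6],"roll": -0.2}
    - {"fingers": 1,"translation": [0,-0.2,8.7],"roll": -0.2}
    - {"fingers": 1,"translation": [0,-0.2,8.7],"roll": -0.2}
    - {"fingers": 1,"translation": [0,-0.2,8.7],"roll": -0.2}
    - {"fingers": 1,"translation": [0,-0.2,8.7],"roll": -0.2}
    - {"fingers": 1,"translation": [0,-0.2,8.7],"roll": -0.2}

```text
clock: 25.72
eef_pos: [0.5313, 0.227, 0.135]
tool_rot: [1.0, -0.003, 0.001, -0.001]
ft_force: [-0.8, 0.3, -4.6]
grip_width: 0.015
```

```bash
python3 -c "
from h import *
plan((530,224.8,118,-.5))"
```

```text
t 25.7 p [531.3 227.  135. ] yaw -0.3 w 15.0 f [-0.8  0.3 -4.6] j6 1.98
  -> (530, 224.8, 118, -0.5) T [-0.13, 0.23, 1.7] roll 0.2 rows 1
```

play_rows:
  motion:
    - {"fingers": 1,"translation": [-0.05,0.05,0],"roll": 0}
    - {"fingers": 1,"translation": [-0.05,0.05,0],"roll": 0}
    - {"fingers": 1,"translation": [-0.05,0.05,0],"roll": 0}
    - {"fingers": 1,"translation": [-0.05,0.05,0],"roll": 0}
    - {"fingers": 1,"translation": [-0.05,0.05,0],"roll": 0}
    - {"fingers": 1,"translation": [-0.05,0.05,0],"roll": 0}

```text
clock: 26.22
eef_pos: [0.5297, 0.2261, 0.1333]
tool_rot: [1.0, -0.003, -0.0, 0.0]
ft_force: [-0.0, -0.2, -4.7]
grip_width: 0.0147
```

```bash
python3 -c "
from h import *
plan((530,224.8,118,-.5))"
```

```text
t 26.2 p [529.7 226.1 133.3] yaw -0.3 w 14.7 f [-0.  -0.2 -4.7] j6 1.98
  -> (530, 224.8, 118, -0.5) T [0.03, 0.13, 1.53] roll 0.2 rows 1
```

play_rows:
  motion:
    - {"fingers": 1,"translation": [0.03,0.13,0.3],"roll": 0.2}
    - {"fingers": 1,"translation": [0.03,0.13,0.5],"roll": 0.2}
    - {"fingers": 1,"translation": [0.03,0.13,0.7],"roll": 0.2}
    - {"fingers": 1,"translation": [0.03,0.13,0.9],"roll": 0.2}
    - {"fingers": 1,"translation": [0.03,0.13,1.1],"roll": 0.2}
    - {"fingers": 1,"translation": [0.03,0.13,1.1],"roll": 0.2}
    - {"fingers": 1,"translation": [0.03,0.13,1.1],"roll": 0.2}

```text
clock: 26.8
eef_pos: [0.5299, 0.2248, 0.1221]
tool_rot: [1.0, -0.004, -0.0, 0.0]
ft_force: [-0.1, 0.4, -5.6]
grip_width: 0.0152
```

```bash
python3 -c "
from h import *
plan((530,224.8,118,-.5))"
```

```text
t 26.8 p [529.9 224.8 122.1] yaw -0.5 w 15.2 f [-0.1  0.4 -5.6] j6 1.98
  -> (530, 224.8, 118, -0.5) T [0.01, -0.0, 0.41] roll -0.0 rows 1
```

The skirt is below the rim and there is no contact force, so the lid is fitting. Seat it, release and rise.

play_rows:
  motion:
    - {"fingers": 1,"translation": [0,0,0.2],"roll": 0}
    - {"fingers": 1,"translation": [0,0,0.4],"roll": 0}
    - {"fingers": 1,"translation": [0,0,0.4],"roll": 0}
    - {"fingers": 1,"translation": [0,0,0.4],"roll": 0}
    - {"fingers": -0.3,"translation": [0,0,0.4],"roll": 0}
    - {"fingers": -0.3,"translation": [0,0,0.4],"roll": 0}
    - {"fingers": -0.3,"translation": [0,0,0.4],"roll": 0}
    - {"fingers": -0.3,"translation": [0,0,0.4],"roll": 0}
    - {"fingers": -0.3,"translation": [0,0,-3],"roll": 0}
    - {"fingers": -0.3,"translation": [0,0,-7],"roll": 0}
    - {"fingers": -0.3,"translation": [0,4,-11],"roll": 0}
    - {"fingers": -0.3,"translation": [0,5,-15],"roll": 0}
    - {"fingers": -0.3,"translation": [0,5,-19],"roll": 0}
    - {"fingers": -0.3,"translation": [0,5,-22],"roll": 0}
    - {"fingers": -0.3,"translation": [0,5,-22],"roll": 0}
    - {"fingers": -0.3,"translation": [0,5,-22],"roll": 0}
    - {"fingers": 1,"translation": [0,5,-22],"roll": 0}
    - {"fingers": 1,"translation": [0,5,-22],"roll": 0}

```text
clock: 28.3
eef_pos: [0.529, 0.1747, 0.3408]
tool_rot: [1.0, -0.004, -0.001, 0.0]
ft_force: [-0.0, -0.1, -0.0]
grip_width: 0.0323
```

```bash
python3 -c "
from h import *
plan()
snap('wrist','w8')
a=cv2.resize(cv2.imread('pics/w8.png'),None,fx=.65,fy=.65)
snap('scene','s8');b=np.load('pics/s8.npz')['im'][120:230,230:360]
b=cv2.resize(b,None,fx=2.1,fy=2.1,interpolation=cv2.INTER_CUBIC);b=cv2.copyMakeBorder(b,0,0,0,a.shape[1]-b.shape[1],cv2.BORDER_CONSTANT)
o=np.vstack([a,b]);print(o.shape);cv2.imwrite('pics/m8.png',o)"
```

```text
t 28.3 p [529.  174.7 340.8] yaw -0.5 w 32.3 f [-0.  -0.1 -0. ] j6 1.90
(605, 499, 3)
```

View pics/m8.png

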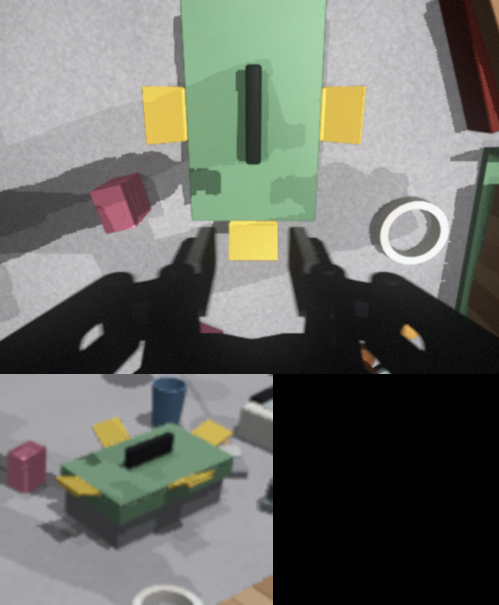

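The lid is seated, its skirt overlaps the box all round, and all four clips are raised. Next I press the clips down with closed fingers: descend 23 mm outside the hinge, then sweep inward.

```bash
cat >> h.py <<'E'
CX,CY=530,224.2
E
python3 -c "
from h import *
x,y=slot(-153);u,v=slot(-145);w,q=slot(-165)
plan((x,y,170,-.5),(x,y,76,-.5),(u,v,76,-.5))"
```

```text
t 28.4 p [528.9 174.7 340.4] yaw -0.5 w 17.2 f [ 0.6  0.  -0.7] j6 1.90
  -> (np.float64(528.6648400687488), np.float64(71.20582577118176), 170, -0.5) T [0.07, 10.35, 17.04] roll -0.0 rows 5
  -> (np.float64(528.6648400687488), np.float64(71.20582577118176), 76, -0.5) T [0.07, 10.35, 26.44] roll -0.0 rows 7
  -> (np.float64(528.7346523527358), np.float64(79.20552115569515), 76, -0.5) T [0.07, 9.55, 26.44] roll -0.0 rows 7
```

play_rows:
  motion:
    - {"fingers": 1,"translation": [0.1,10.35,4],"roll": 0}
    - {"fingers": 1,"translation": [0.1,10.35,8],"roll": 0}
    - {"fingers": 1,"translation": [0.1,10.35,12],"roll": 0}
    - {"fingers": 1,"translation": [0.1,10.35,15],"roll": 0}
    - {"fingers": 1,"translation": [0.1,10.35,17],"roll": 0}
    - {"fingers": 1,"translation": [0.1,10.35,17],"roll": 0}
    - {"fingers": 1,"translation": [0.1,10.35,19],"roll": 0}
    - {"fingers": 1,"translation": [0.1,10.35,21],"roll": 0}
    - {"fingers": 1,"translation": [0.1,10.35,23],"roll": 0}
    - {"fingers": 1,"translation": [0.1,10.35,25],"roll": 0}
    - {"fingers": 1,"translation": [0.1,10.35,26.4],"roll": 0}
    - {"fingers": 1,"translation": [0.1,10.35,26.4],"roll": 0}
    - {"fingers": 1,"translation": [0.1,10.1,26.4],"roll": 0}
    - {"fingers": 1,"translation": [0.1,9.8,26.4],"roll": 0}
    - {"fingers": 1,"translation": [0.1,9.5,26.4],"roll": 0}
    - {"fingers": 1,"translation": [0.1,9.5,26.4],"roll": 0}
    - {"fingers": 1,"translation": [0.1,9.5,26.4],"roll": 0}
    - {"fingers": 1,"translation": [0.1,9.5,26.4],"roll": 0}

```text
clock: 29.9
eef_pos: [0.5304, 0.0804, 0.0791]
tool_rot: [1.0, -0.004, 0.001, -0.001]
ft_force: [-0.4, 0.7, -0.4]
grip_width: -0.0001
```

```bash
python3 -c "
from h import *
plan()"
```

```text
t 29.9 p [530.4  80.4  79.1] yaw -0.5 w -0.1 f [-0.4  0.7 -0.4] j6 1.73
```

play_rows:
  motion:
    - {"fingers": 1,"translation": [0,-0.15,0],"roll": 0}
    - {"fingers": 1,"translation": [0,-0.3,0],"roll": 0}
    - {"fingers": 1,"translation": [0,-0.4,0],"roll": 0}
    - {"fingers": 1,"translation": [0,-0.4,0],"roll": 0}
    - {"fingers": 1,"translation": [0,-0.4,0],"roll": 0}
    - {"fingers": 1,"translation": [0,-0.4,0],"roll": 0}

```text
clock: 30.4
eef_pos: [0.5303, 0.0812, 0.079]
tool_rot: [1.0, -0.006, 0.001, 0.003]
ft_force: [-0.6, -9.1, 4.1]
grip_width: -0.0002
```

```bash
python3 -c "
from h import *
plan((529,83,76,-.5))
snap('scene','s9');b=np.load('pics/s9.npz')['im'][110:250,210:370]
cv2.imwrite('pics/m9.png',cv2.resize(b,None,fx=4,fy=4,interpolation=cv2.INTER_CUBIC))"
```

```text
t 30.4 p [530.3  81.2  79. ] yaw -0.6 w -0.2 f [-0.6 -9.1  4.1] j6 1.74
  -> (529, 83, 76, -0.5) T [-0.13, -0.17, 0.3] roll -0.1 rows 1
```

View pics/m9.png

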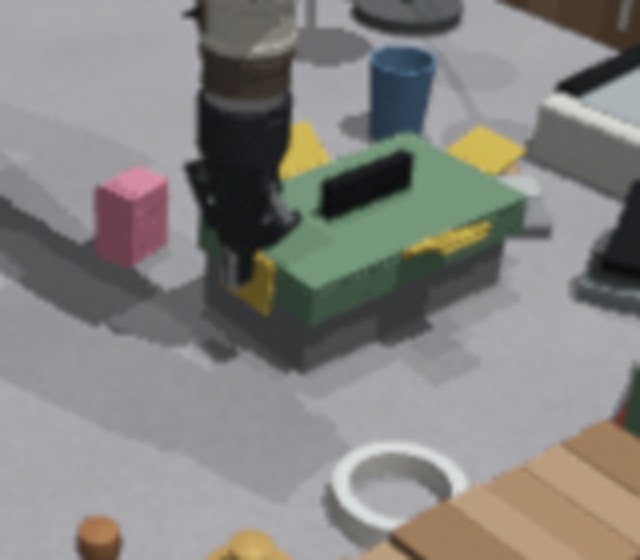

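The -y clip lies flat, with 9 N of solid contact at y=81. Next is the +y clip.

```bash
python3 -c "
from h import *
x,y=slot(153);u,v=slot(143.5)
plan((x,y,170,-.5),(x,y,76,-.5),(u,v,76,-.5))"
```

```text
t 30.4 p [530.3  81.2  79. ] yaw -0.6 w 0.2 f [ 0.  -8.8  3.8] j6 1.74
  -> (np.float64(531.3351599312512), np.float64(377.1941742288182), 170, -0.5) T [-0.23, -29.59, -9.1] roll -0.1 rows 8
  -> (np.float64(531.3351599312512), np.float64(377.1941742288182), 76, -0.5) T [-0.23, -29.59, 0.3] roll -0.1 rows 8
  -> (np.float64(531.2522578440166), np.float64(367.69453595970856), 76, -0.5) T [-0.23, -28.64, 0.3] roll -0.1 rows 7
```

play_rows:
  motion:
    - {"fingers": 1,"translation": [0,1.5,0],"roll": 0}
    - {"fingers": 1,"translation": [0,3,-3],"roll": 0}
    - {"fingers": 1,"translation": [0,3,-7],"roll": 0}
    - {"fingers": 1,"translation": [0,2,-11],"roll": 0}
    - {"fingers": 1,"translation": [0,-2,-14],"roll": 0}
    - {"fingers": 1,"translation": [0,-6,-15],"roll": 0}
    - {"fingers": 1,"translation": [0,-10,-15],"roll": 0}
    - {"fingers": 1,"translation": [0,-14,-15],"roll": 0}
    - {"fingers": 1,"translation": [0,-18,-15],"roll": 0}
    - {"fingers": 1,"translation": [0,-22,-15],"roll": 0}
    - {"fingers": 1,"translation": [0,-26,-15],"roll": 0}
    - {"fingers": 1,"translation": [0.1,-29.5,-14],"roll": 0}
    - {"fingers": 1,"translation": [0.1,-29.6,-10],"roll": 0}
    - {"fingers": 1,"translation": [0.1,-29.6,-10],"roll": 0}
    - {"fingers": 1,"translation": [0.1,-29.6,-10],"roll": 0}
    - {"fingers": 1,"translation": [0.1,-29.6,-10],"roll": 0}
    - {"fingers": 1,"translation": [0.1,-29.6,-10],"roll": 0}

```text
clock: 31.87
eef_pos: [0.5348, 0.3797, 0.181]
tool_rot: [1.0, -0.005, 0.002, -0.001]
ft_force: [1.3, -0.7, -0.1]
grip_width: -0.0
```

```bash
python3 -c "
from h import *
x,y=slot(153);u,v=slot(143.5)
plan((x,y,76,-.5),(u,v,76,-.5))"
```

```text
t 31.9 p [534.8 379.7 181. ] yaw -0.6 w -0.0 f [ 1.3 -0.7 -0.1] j6 2.20
  -> (np.float64(531.3351599312512), np.float64(377.1941742288182), 76, -0.5) T [-0.35, 0.25, 10.5] roll -0.1 rows 3
  -> (np.float64(531.2522578440166), np.float64(367.69453595970856), 76, -0.5) T [-0.34, 1.2, 10.5] roll -0.1 rows 3
```

play_rows:
  motion:
    - {"fingers": 1,"translation": [-0.3,0.2,2],"roll": 0}
    - {"fingers": 1,"translation": [-0.3,0.2,4],"roll": 0}
    - {"fingers": 1,"translation": [-0.3,0.2,6],"roll": 0}
    - {"fingers": 1,"translation": [-0.3,0.2,8],"roll": 0}
    - {"fingers": 1,"translation": [-0.3,0.2,10],"roll": 0}
    - {"fingers": 1,"translation": [-0.3,0.2,10.4],"roll": 0}
    - {"fingers": 1,"translation": [-0.3,0.5,10.4],"roll": 0}
    - {"fingers": 1,"translation": [-0.3,0.8,10.4],"roll": 0}
    - {"fingers": 1,"translation": [-0.3,1.1,10.4],"roll": 0}
    - {"fingers": 1,"translation": [-0.3,1.3,10.4],"roll": 0}
    - {"fingers": 1,"translation": [-0.3,1.3,10.4],"roll": 0}
    - {"fingers": 1,"translation": [-0.3,1.3,10.4],"roll": 0}
    - {"fingers": 1,"translation": [-0.3,1.3,10.4],"roll": 0}

```text
clock: 32.95
eef_pos: [0.5311, 0.3673, 0.0755]
tool_rot: [1.0, -0.005, 0.001, -0.001]
ft_force: [0.9, 1.8, 2.1]
grip_width: 0.0003
```

```bash
python3 -c "
from h import *
plan()"
```

```text
t 33.0 p [531.1 367.3  75.5] yaw -0.5 w 0.3 f [0.9 1.8 2.1] j6 2.18
```

play_rows:
  motion:
    - {"fingers": 1,"translation": [0,0.15,0],"roll": 0}
    - {"fingers": 1,"translation": [0,0.3,0],"roll": 0}
    - {"fingers": 1,"translation": [0,0.3,0],"roll": 0}
    - {"fingers": 1,"translation": [0,0.3,0],"roll": 0}
    - {"fingers": 1,"translation": [0,0.3,0],"roll": 0}

```text
clock: 33.37
eef_pos: [0.5309, 0.3651, 0.0753]
tool_rot: [1.0, -0.004, 0.001, -0.001]
ft_force: [-0.2, 5.0, 4.1]
grip_width: 0.0
```

```bash
python3 -c "
from h import *
plan()"
```

```text
t 33.4 p [530.9 365.1  75.3] yaw -0.5 w 0.0 f [-0.2  5.   4.1] j6 2.18
```

```bash
python3 -c "
from h import *
x,y=slot(-1,-101)
plan((x,y,175,89.5))"
```

```text
t 33.4 p [530.9 365.1  75.3] yaw -0.5 w 0.0 f [-0.2  5.   4.1] j6 2.18
  -> (np.float64(428.9951192350203), np.float64(224.08141816227158), 175, 89.5) T [-10.07, 14.18, -9.97] roll -90.0 rows 13
```

play_rows:
  motion:
    - {"fingers": 1,"translation": [0,-1.5,0],"roll": 0}
    - {"fingers": 1,"translation": [0,-2,-4],"roll": 0}
    - {"fingers": 1,"translation": [0,-2,-8],"roll": -4}
    - {"fingers": 1,"translation": [-1,-1,-12],"roll": -11}
    - {"fingers": 1,"translation": [-3,1,-14],"roll": -18}
    - {"fingers": 1,"translation": [-5,3,-14],"roll": -25}
    - {"fingers": 1,"translation": [-7,6,-14],"roll": -32}
    - {"fingers": 1,"translation": [-9,9,-14],"roll": -39}
    - {"fingers": 1,"translation": [-10,12,-14],"roll": -46}
    - {"fingers": 1,"translation": [-10.1,14,-12],"roll": -53}
    - {"fingers": 1,"translation": [-10.1,14.2,-11],"roll": -60}
    - {"fingers": 1,"translation": [-10.1,14.2,-11],"roll": -67}
    - {"fingers": 1,"translation": [-10.1,14.2,-11],"roll": -74}
    - {"fingers": 1,"translation": [-10.1,14.2,-11],"roll": -81}
    - {"fingers": 1,"translation": [-10.1,14.2,-11],"roll": -88}
    - {"fingers": 1,"translation": [-10.1,14.2,-11],"roll": -90}
    - {"fingers": 1,"translation": [-10.1,14.2,-11],"roll": -90}
    - {"fingers": 1,"translation": [-10.1,14.2,-11],"roll": -90}
    - {"fingers": 1,"translation": [-10.1,14.2,-11],"roll": -90}

```text
clock: 34.95
eef_pos: [0.4276, 0.2221, 0.1838]
tool_rot: [0.711, 0.703, -0.001, 0.0]
ft_force: [0.3, 0.8, 1.0]
grip_width: 0.0
```

```bash
python3 -c "
from h import *
x,y=slot(-1,-101);u,v=slot(-1,-90)
plan((x,y,76,89.5),(u,v,76,89.5))"
```

```text
t 35.0 p [427.6 222.1 183.8] yaw 89.4 w 0.0 f [0.3 0.8 1. ] j6 0.49
  -> (np.float64(428.9951192350203), np.float64(224.08141816227158), 76, 89.5) T [0.2, 0.14, 10.78] roll -0.1 rows 3
  -> (np.float64(439.9947003887262), np.float64(223.98542627178946), 76, 89.5) T [0.2, 1.24, 10.78] roll -0.1 rows 3
```

play_rows:
  motion:
    - {"fingers": 1,"translation": [0.2,0.1,2],"roll": 0}
    - {"fingers": 1,"translation": [0.2,0.1,4],"roll": 0}
    - {"fingers": 1,"translation": [0.2,0.1,6],"roll": 0}
    - {"fingers": 1,"translation": [0.2,0.1,8],"roll": 0}
    - {"fingers": 1,"translation": [0.2,0.1,10],"roll": 0}
    - {"fingers": 1,"translation": [0.2,0.1,10.7],"roll": 0}
    - {"fingers": 1,"translation": [0.2,0.4,10.7],"roll": 0}
    - {"fingers": 1,"translation": [0.2,0.7,10.7],"roll": 0}
    - {"fingers": 1,"translation": [0.2,1.0,10.7],"roll": 0}
    - {"fingers": 1,"translation": [0.2,1.2,10.7],"roll": 0}
    - {"fingers": 1,"translation": [0.2,1.35,10.7],"roll": 0}
    - {"fingers": 1,"translation": [0.2,1.35,10.7],"roll": 0}
    - {"fingers": 1,"translation": [0.2,1.35,10.7],"roll": 0}
    - {"fingers": 1,"translation": [0.2,1.35,10.7],"roll": 0}

```text
clock: 36.12
eef_pos: [0.4396, 0.2247, 0.0778]
tool_rot: [0.71, 0.704, -0.001, -0.002]
ft_force: [-8.0, 0.4, 3.4]
grip_width: -0.0004
```

```bash
python3 -c "
from h import *
plan()"
```

```text
t 36.1 p [439.6 224.7  77.8] yaw 89.5 w -0.4 f [-8.   0.4  3.4] j6 0.48
```

play_rows:
  motion:
    - {"fingers": 1,"translation": [0,-1.5,0],"roll": 0}
    - {"fingers": 1,"translation": [0,-2.5,-3],"roll": 0}
    - {"fingers": 1,"translation": [0,-2.5,-7],"roll": 0}
    - {"fingers": 1,"translation": [0,-2,-11],"roll": 0}
    - {"fingers": 1,"translation": [0,1,-14],"roll": 0}
    - {"fingers": 1,"translation": [0,5,-14],"roll": 0}
    - {"fingers": 1,"translation": [0,9,-14],"roll": 0}
    - {"fingers": 1,"translation": [0,13,-14],"roll": 0}
    - {"fingers": 1,"translation": [0,17,-14],"roll": 0}
    - {"fingers": 1,"translation": [0,19.3,-12],"roll": 0}
    - {"fingers": 1,"translation": [0,19.3,-10],"roll": 0}
    - {"fingers": 1,"translation": [0,19.3,-10],"roll": 0}
    - {"fingers": 1,"translation": [0,19.3,-10],"roll": 0}
    - {"fingers": 1,"translation": [0,19.3,-10],"roll": 0}
    - {"fingers": 1,"translation": [0,19.3,-10],"roll": 0}
    - {"fingers": 1,"translation": [0,19.3,-10],"roll": 0}

```text
clock: 37.45
eef_pos: [0.635, 0.2234, 0.18]
tool_rot: [0.71, 0.704, 0.002, 0.001]
ft_force: [-0.5, 0.3, 0.3]
grip_width: -0.0001
```

```bash
python3 -c "
from h import *
plan((631.5,223,76,89.5),(620,223,76,89.5))"
```

```text
t 37.5 p [635.  223.4 180. ] yaw 89.5 w -0.1 f [-0.5  0.3  0.3] j6 0.35
  -> (631.5, 223, 76, 89.5) T [-0.05, -0.35, 10.4] roll 0.0 rows 3
  -> (620, 223, 76, 89.5) T [-0.06, -1.5, 10.4] roll 0.0 rows 3
```

play_rows:
  motion:
    - {"fingers": 1,"translation": [0,-0.35,2],"roll": 0}
    - {"fingers": 1,"translation": [0,-0.35,4],"roll": 0}
    - {"fingers": 1,"translation": [0,-0.35,6],"roll": 0}
    - {"fingers": 1,"translation": [0,-0.35,8],"roll": 0}
    - {"fingers": 1,"translation": [0,-0.35,10],"roll": 0}
    - {"fingers": 1,"translation": [0,-0.35,10.4],"roll": 0}
    - {"fingers": 1,"translation": [0,-0.7,10.4],"roll": 0}
    - {"fingers": 1,"translation": [0,-1.0,10.4],"roll": 0}
    - {"fingers": 1,"translation": [0,-1.3,10.4],"roll": 0}
    - {"fingers": 1,"translation": [0,-1.5,10.4],"roll": 0}
    - {"fingers": 1,"translation": [0,-1.5,10.4],"roll": 0}
    - {"fingers": 1,"translation": [0,-1.5,10.4],"roll": 0}
    - {"fingers": 1,"translation": [0,-1.5,10.4],"roll": 0}

```text
clock: 38.53
eef_pos: [0.6201, 0.2233, 0.0744]
tool_rot: [0.71, 0.704, 0.001, 0.0]
ft_force: [1.9, 0.3, 1.4]
grip_width: -0.0002
```

```bash
python3 -c "
from h import *
plan()"
```

```text
t 38.5 p [620.1 223.3  74.4] yaw 89.5 w -0.2 f [1.9 0.3 1.4] j6 0.35
```

play_rows:
  motion:
    - {"fingers": 1,"translation": [0,-0.2,0],"roll": 0}
    - {"fingers": 1,"translation": [0,-0.35,0],"roll": 0}
    - {"fingers": 1,"translation": [0,-0.35,0],"roll": 0}
    - {"fingers": 1,"translation": [0,-0.35,0],"roll": 0}
    - {"fingers": 1,"translation": [0,-0.35,0],"roll": 0}

```text
clock: 38.95
eef_pos: [0.6181, 0.2232, 0.0743]
tool_rot: [0.71, 0.704, 0.002, 0.001]
ft_force: [5.9, 0.4, 1.3]
grip_width: 0.0001
```

```bash
python3 -c "
from h import *
plan()"
```

```text
t 39.0 p [618.1 223.2  74.3] yaw 89.5 w 0.1 f [5.9 0.4 1.3] j6 0.36
```

All four contacts give consistent half-spans (11–12 mm beyond the hinges). Retreating for a last look.

play_rows:
  motion:
    - {"fingers": 1,"translation": [0,1.5,0],"roll": 0}
    - {"fingers": 1,"translation": [0,3,-3],"roll": 0}
    - {"fingers": 1,"translation": [0,3,-7],"roll": 0}
    - {"fingers": 1,"translation": [0,2,-11],"roll": 0}
    - {"fingers": 1,"translation": [-3,0,-15],"roll": 0}
    - {"fingers": 1,"translation": [-7,-3,-19],"roll": 0}
    - {"fingers": 1,"translation": [-11,-6,-22],"roll": 0}
    - {"fingers": 1,"translation": [-15,-9,-25],"roll": 0}
    - {"fingers": 1,"translation": [-18,-9,-27],"roll": 0}
    - {"fingers": 1,"translation": [-18,-9,-27],"roll": 0}
    - {"fingers": 1,"translation": [-18,-9,-27],"roll": 0}
    - {"fingers": 1,"translation": [-18,-9,-27],"roll": 0}
    - {"fingers": 1,"translation": [-18,-9,-27],"roll": 0}

```text
clock: 40.03
eef_pos: [0.5241, 0.0437, 0.3433]
tool_rot: [0.711, 0.703, 0.0, -0.0]
ft_force: [-0.7, -0.3, -1.4]
grip_width: 0.0001
```

```bash
python3 -c "
from h import *
plan()
snap('scene','sA');b=np.load('pics/sA.npz')['im'][120:270,190:380]
a=cv2.resize(b,None,fx=2.5,fy=2.5,interpolation=cv2.INTER_CUBIC)
snap('top','tA');c=np.load('pics/tA.npz')['im'][110:240,110:360]
c=cv2.resize(c,None,fx=1.7,fy=1.7,interpolation=cv2.INTER_CUBIC);c=cv2.copyMakeBorder(c,0,0,0,a.shape[1]-c.shape[1],cv2.BORDER_CONSTANT)
o=np.vstack([a,c]);print(o.shape);cv2.imwrite('pics/mA.png',o)"
```

```text
t 40.0 p [524.1  43.7 343.3] yaw 89.4 w 0.1 f [-0.7 -0.3 -1.4] j6 0.09
(596, 475, 3)
```

View pics/mA.png

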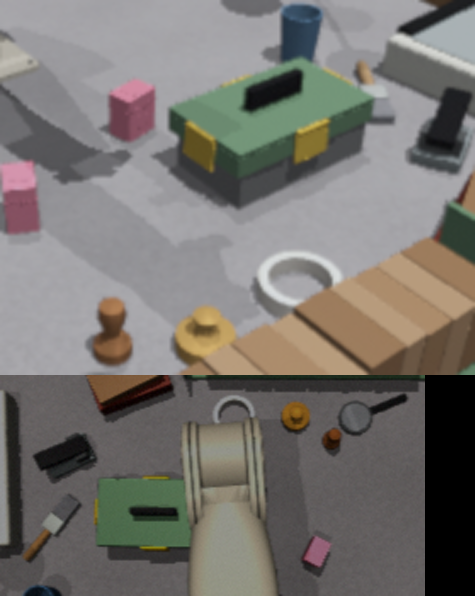

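The lid sits flat, and all four clips are down: the two at the front hang flat and the other two show only thin edges. The bystanders are in place and the arm is clear, so I'm handing in.

```bash
python3 -c "
from h import *
bot.job_done();plan()"
```

```text
the job is handed in; nothing more can be done
the job is handed in; nothing more can be done
```

I packed the four containers that were on the table (carton, blue case, tin, canister; there was no seal box) upright in the grey box. I then seated the green lid and pressed all four yellow clips flat. The job was handed in at about 40 s on the robot's clock, with no verdict reported.

**Containers:** The wrist picture after packing showed all four standing inside the limits. The tightest was the tin, at y = -85 mm against a limit of ±98 mm. I had no direct view of them once the lid was on.

**Lid:** It went over the rim with no sign of side contact. The last scene picture shows it sitting flat. The clip contacts put its centre about 1 mm from the measured box centre.

**Clips:** The last picture shows two clips lying flat. The other two show only as thin edges, so for those I rely on the push, which met firm resistance of 5 to 9 N at all four at matching distances from the lid's centre.

**Other objects:** The last pictures showed the bystanders in them where they started and the arm clear of everything. The arm hid part of the final top view.

**Disagreement:** The first overhead estimate of the box centre was about 10 mm off the wrist camera in y. I used the wrist value (y ≈ 224 mm), and the lid fit bore it out.

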